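# Strip the weight stack off the lapping jig

## Task

Strip the lapping jig for cleaning: its keyhole keeper plate is stuck under the stud's head, so hold the orange-faced knocking block and knock the plate sideways with it until the head stands in the plate's wide eye, without pushing or pulling the stuck plate with the fingers. Stand the block upright in the pocket of the grey stand, lift the plate off and thread its eye over the stand's post so that it lies flat on the shoulder. Then take the three ring weights off the stud from the top down and lay each flat in the seat of its own size and colour, dropping nothing.

Things in the scene. Friction and masses are not known exactly. Their poses are not given: they have to be found in the camera images.
- jig: Fixed lapping jig; origin on bench, stud axis. Aluminium flange 88 mm across, top z=24 mm. Stud: shank 18 thick to z=71, neck 10, sprung brass head 18 across (underside 82, top 90; presses the keeper with 12 N, sinks 3 mm when the eye comes round it). Stack on it, z in mm: large weight 24-40, medium 40-56, small 56-72, keeper 72-82. Keeper off, the weights lift straight up over the head.
- keeper: Dark steel keyhole plate 64 x 34 x 10 mm, 0.09 kg, flat on the stack. Origin: centre of wide eye, underside; x lengthwise. Plate x -37..27 mm, eye x -14..14, 24 wide, slot 12 wide to x=-28. At start the neck is in the slot at x=-22 and it cannot lift. Pushed 22 mm (18 to 26) along its -x on the middle of its +x end (7 to 16 N) it is free to lift; grip across 34 mm at about x=-7 (centre of mass).
- small_weight: Ring weight of bright steel with red bands, 46 mm across, 16 mm thick, bore 23 mm, about 0.18 kg. Origin in its axis, underside.
- medium_weight: Ring weight of bright steel with yellow bands, 56 mm across, 16 mm thick, bore 23 mm, about 0.30 kg. Origin in its axis, underside.
- large_weight: Ring weight of bright steel with blue bands, 66 mm across, 16 mm thick, bore 23 mm, about 0.45 kg. Origin in its axis, underside.
- knock_block: Knocking block standing upright on the bench, 34 (x) x 30 (y) x 60 mm high, about 0.16 kg: aluminium with an orange nylon face on each x side. Origin in the middle of its underside. Grip it across y on the bare aluminium, 30 mm, and strike with an orange face.
- small_seat: Fixed round black seat with a red ring on its rim, for the small weight: 66 mm across, rim 8 mm high, recess 56 mm across with its floor 4 mm above the bench. Origin in its axis, on the bench.
- medium_seat: Fixed round black seat with a yellow ring on its rim, for the medium weight: 76 mm across, rim 8 mm high, recess 66 mm across with its floor 4 mm above the bench. Origin in its axis, on the bench.
- large_seat: Fixed round black seat with a blue ring on its rim, for the large weight: 86 mm across, rim 8 mm high, recess 76 mm across with its floor 4 mm above the bench. Origin in its axis, on the bench.
- stand: Fixed grey stand 56 (x) x 116 (y) mm; origin on bench, mid stand. At y=-34 mm a steel post 12 thick, tip z=40, on a round shoulder 44 across, top z=16: the keeper's eye goes over the post, its long tail best across the stand, clear of block and neighbours. At y=+28 a pocket, orange floor z=4, 44 (x) x 40 (y) inside, walls to z=14: the block stands in it, its x along the stand x, either way.

How it is judged:
By the outcome, as a careful person would: the job done as asked, in the order asked, and still so for the second after the job is handed in, with the robot touching nothing.
It also fails if it takes over 122 s, if anything falls off the work surface, if the arm or the gripper's body presses on something with over 40 N, if the wrist force passes 120 N, or if a joint passes its speed limit or range.

## Robot

A 6-joint arm with a two-finger parallel gripper is mounted at the origin on a cart in front of the work surface, level with it; the furniture and walls round the work are solid. World frame = base frame: x ahead of the robot, y to its left, z up, the work surface at z = 0. Lengths are in mm, angles in rad, forces in N, time in s.
With the tool pointing down it reaches from about 275 to 850 mm from the base axis. Payload 19 kg.
Tool frame: the origin (TCP) lies at the very end of the fingers, on their centre line; the grasp point (between the pads) lies 19 mm behind it; z points along the fingers, x is the direction in which the jaws open and shut, and the axes are right-handed (so a half turn about z gives the same grasp; the last joint's range is limited). The gripper opens to 85 mm and grips with 20 to 120 N. Pads are 22 mm wide; open, the fingers measure 114 mm over their backs; the gripper's body (76 mm by 85 mm) begins 54 mm behind the grasp point. The pads swing forward as they close: fully open they stand 13 mm farther back than shut.
Start: joints at [0.98, 0.15, 1.437, -0, 1.554, -0.134], TCP at [253.619, 516.011, 231.267] pointing down, gripper open.
Joint ranges: [-2.8, 2.8], [-0.68, 2.1], [0.12, 2.68], [-1.39, 4.53], [0.16, 2.79], [-2.81, 2.81]. Speed limits (rad/s): [1.89, 1.89, 2.22, 3.01, 3.01, 3.01].

## Interface

Orientations are given as a unit quaternion [x, y, z, w].
In Python, from station import * gives the robot as it stands.
- The arm moves only by the shell command python3 -m jog 'ROWS'. ROWS is JSON, a list of rows, each an object of numbers: "wx", "wy", "wz": the turn, a rotation vector about the tool's x, y, z in rad; "x", "y", "z": the shift along the tool's x, y, z in mm; "grip": the closure, from 0 (fully open) to 1 (shut). A call has 1 to 20 rows; each row shifts and turns the pose as measured when the row begins, along the tool's axes as they then stand; what a row does not reach is not made up. A row lasts 1/8 s, in which the tool goes at most 62.5 mm and 10.7 degrees, less where a joint would pass 70% of its speed; a pose out of reach is approached as far as the arm can. A call with a gripper value outside its range is refused whole. The fingers move at their own pace and stop on an object; the grip force is fixed at half the most. Time passes only in rows, so rows that do not move let the fingers close. It gives the time, the measured TCP pose, the force and the opening at its end, in the units of the state.
- get_state(): the state, without advancing time (a new reading comes with each control period).
- read_camera(name): name is "side" or "top" or "wrist"; returns (picture, depth): 400x640x3 uint8, red, green, blue; 400x640 float32, mm along the optical axis (not along the pixel's ray), 0 where there is no reading.
- get_calibration(name): a dict with "fx", "fy", "cx", "cy" (pixels), "eye" and "orientation" of the camera in the world; the wrist camera has in their place "T_tool_cam" (4x4, takes a point from camera to tool coordinates, whose origin is the TCP and whose axes are the tool frame's). Camera axes: x right, y up, looking along -z (the intrinsics and any distortion apply to the point x, -y, -z); pixel columns grow to the right and rows downward; lengths in mm; the calibration is good to about 2 mm. A picture is of the moment at which its call begins: read the wrist's pose just before it. get_calibration takes no time and is no camera call.
- finish_job(): hands the job in, once; it reports no verdict.
The state is a dict: "time_s": time; "joint_positions": joint angles; "dq": joint speeds; "joint_torque": joint torques, N m; "eef_pos": TCP position; "tcp_rot": TCP orientation; "wrist_force": force on the tool from outside, world axes, zero at the start; "ft_torque": the same for the moment, N m; "opening": finger opening in mm.
Only numpy, scipy, OpenCV 4.12 (cv2) and the standard library are available. Lean on these libraries where they do the work, as an engineer would, in place of code of your own. Each camera call takes 0.05 s, during which the arm holds its last target.

## Working session

There is one attempt and no reset: what is moved stays moved. The work goes in short steps, Python scripts to look and compute and a shell command to move; the robot and the scene stay as the last step left them, time stands still between calls to the robot, and variables do not carry over. Pictures are saved under pics/ and viewed, and the job is handed in when it is done.

```bash
ls; mkdir -p pics
cat > h.py <<'E'
from station import *
import numpy as np, cv2
from scipy.spatial.transform import Rotation as R
def cam(name):
    c=get_calibration(name); s=get_state()
    if name=='wrist':
        T=np.eye(4);T[:3,:3]=R.from_quat(s['tcp_rot']).as_matrix();T[:3,3]=s['eef_pos']
        M=T@np.array(c['T_tool_cam'])
    else:
        M=np.eye(4);M[:3,:3]=R.from_quat(c['orientation']).as_matrix();M[:3,3]=c['eye']
    return c,M
def onplane(cm,u,v,z):
    c,M=cm
    d=M[:3,:3]@np.array([(u-c['cx'])/c['fx'],-(v-c['cy'])/c['fy'],-1.])
    t=(z-M[2,3])/d[2]
    return M[:3,3]+t*d
def cloud(cm,dep):
    c,M=cm
    v,u=np.mgrid[:dep.shape[0],:dep.shape[1]]
    P=np.stack([(u-c['cx'])/c['fx']*dep,-(v-c['cy'])/c['fy']*dep,-dep],-1)
    return P@M[:3,:3].T+M[:3,3]
def shot(name,tag):
    cm=cam(name); p,d=read_camera(name)
    cv2.imwrite(f'pics/{tag}.png',cv2.cvtColor(p,cv2.COLOR_RGB2BGR)); np.savez(f'{tag}.npz',p=p,d=d,M=cm[1])
    return cm,p,d
E
python3 - <<'E'
from h import *
for n in('top','side','wrist'):
    cm,p,d=shot(n,n+'0'); print(n,cm[0],cm[1][:3,3].round())
print(get_state())
E
```

```text
pics
top {'fx': 400.2947117662959, 'fy': 400.2947117662959, 'cx': 316.31078205307523, 'cy': 205.8961022291042, 'eye': array([391.39095793, 185.19415927, 906.85560743]), 'orientation': array([-0.03541937,  0.04010129,  0.70966   , -0.70250982])} [391. 185. 907.]
side {'fx': 488.1609958520448, 'fy': 488.1609958520448, 'cx': 318.3605308161731, 'cy': 202.17156636216546, 'eye': array([ 352.63528623, -550.51163426,  590.91657862]), 'orientation': array([ 0.46865191, -0.03950555, -0.09477363,  0.87739538])} [ 353. -551.  591.]
wrist {'fx': 282.33868742927774, 'fy': 282.33868742927774, 'cx': 319.68018101334104, 'cy': 202.21001577835352, 'T_tool_cam': array([[ 9.99999939e-01, -8.72486912e-05, -3.38731997e-04,
         1.37417444e-02],
       [-1.77994378e-04, -9.60564962e-01, -2.78055609e-01,
        -7.13233458e+01],
       [-3.01114100e-04,  2.78055653e-01, -9.60564919e-01,
        -1.42053304e+02],
       [ 0.00000000e+00,  0.00000000e+00,  0.00000000e+00,
         1.00000000e+00]])} [190. 547. 373.]
{'time_s': 0.15, 'joint_positions': array([ 9.79993536e-01,  1.50869698e-01,  1.43785135e+00, -2.18501609e-05,
        1.55382004e+00, -1.33995027e-01]), 'dq': array([-8.26436457e-05, -1.55588008e-03, -3.83309484e-03,  1.89964713e-04,
        1.52206095e-03, -5.06757261e-04]), 'joint_torque': array([ 2.65969073e-03, -7.13376975e+01, -5.71034968e+01, -2.04944831e-04,
        7.27612278e-03, -8.64184108e-05]), 'eef_pos': array([253.53793408, 515.87114619, 230.83115839]), 'tcp_rot': array([ 8.48847681e-01,  5.28637294e-01, -4.27939320e-04,  2.04626730e-04]), 'wrist_force': array([-0.34592952, -0.27243814, -0.18623029]), 'ft_torque': array([-0.01265541, -0.01571206, -0.01329359]), 'opening': 85.25390822700298}
```

View pics/top0.png

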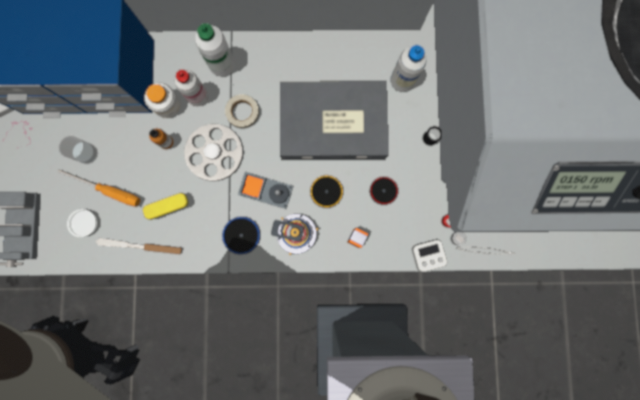

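View pics/side0.png

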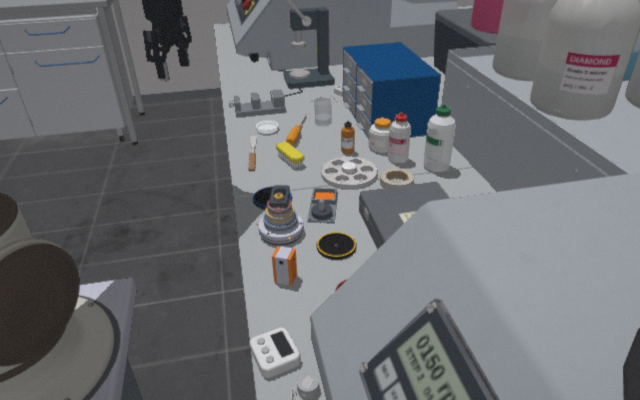

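View pics/wrist0.png

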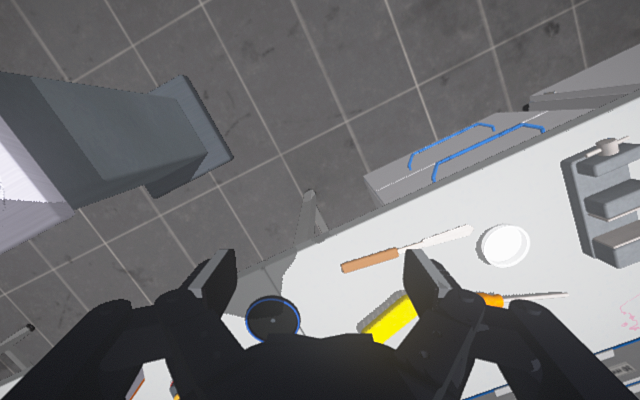

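The top view (640x400) shows the jig at about (297,232), the block at (359,237), the stand near (266,189), and the seats: blue (241,235), yellow (326,191), red (384,190). I'll enlarge it and measure coarsely.

Run:
```python
from h import *
f=np.load('top0.npz');p=f['p'];c=get_calibration('top');cm=(c,f['M'])
cr=p[150:275,200:420]
cv2.imwrite('pics/topz.png',cv2.cvtColor(cv2.resize(cr,None,fx=3.6,fy=3.6,interpolation=cv2.INTER_CUBIC),cv2.COLOR_RGB2BGR))
f2=np.load('side0.npz');cr=f2['p'][175:320,230:380]
cv2.imwrite('pics/sidez.png',cv2.cvtColor(cv2.resize(cr,None,fx=4,fy=4,interpolation=cv2.INTER_CUBIC),cv2.COLOR_RGB2BGR))
P=cloud(cm,f['d'])
for n,u,v,z in [('jig',297,232,80),('block',359,237,60),('stand',266,189,10),('blue',241,235,8),('yel',326,191,8),('red',384,190,8),('bench',340,215,0)]:
    print(n,onplane(cm,u,v,z).round(),P[v,u].round())
```

```text
jig [426. 220.  80.] [426. 219.  88.]
block [415.  90.  60.] [415.  90.  59.]
stand [527. 292.  10.] [528. 293.   2.]
blue [424. 348.   8.] [424. 349.   3.]
yel [522. 156.   8.] [522. 156.   4.]
red [523.  25.   8.] [523.  24.   4.]
bench [467. 125.   0.] [467. 125.  -0.]
```

View pics/topz.png

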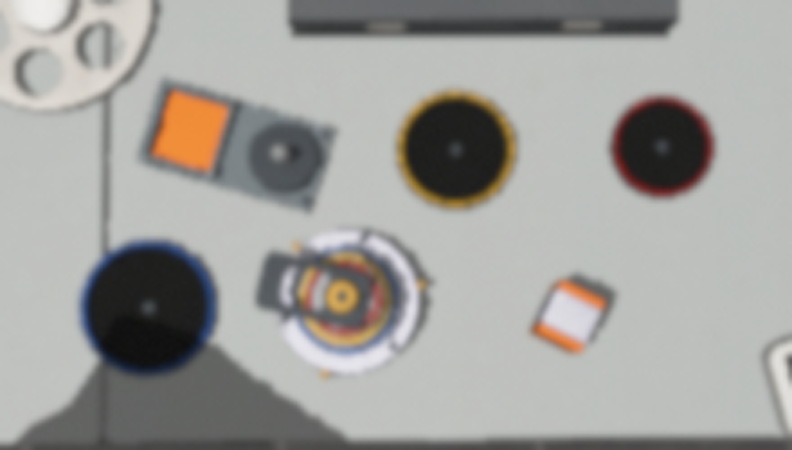

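View pics/sidez.png

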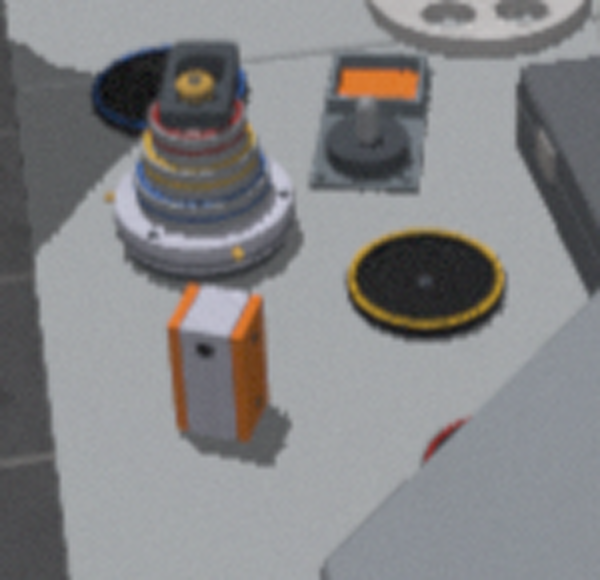

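Run:
```python
from h import *
f=np.load('top0.npz');p=f['p'];c=get_calibration('top');cm=(c,f['M'])
hsv=cv2.cvtColor(p,cv2.COLOR_RGB2HSV)
def comp(mask,box,close=0):
    m=np.zeros(mask.shape,np.uint8);u0,v0,u1,v1=box;m[v0:v1,u0:u1]=mask[v0:v1,u0:u1]*255
    cs,_=cv2.findContours(m,cv2.RETR_EXTERNAL,cv2.CHAIN_APPROX_NONE)
    return np.vstack([k for k in cs if len(k)>3])[:,0,:].astype(float)
H,S,V=hsv[...,0],hsv[...,1],hsv[...,2]
for n,hm,box,r in [('large',(H>100)&(H<130)&(S>90),(215,210,268,262),43),('medium',(H>15)&(H<32)&(S>100),(305,170,350,212),38),('small',((H<8)|(H>170))&(S>90),(365,170,405,210),33)]:
    k=comp(hm,box); w=np.array([onplane(cm,u,v,8)[:2] for u,v in k])
    A=np.c_[2*w,np.ones(len(w))];s=np.linalg.lstsq(A,(w**2).sum(1),rcond=None)[0]
    h=cv2.convexHull(w.astype(np.float32))[:,0];e=cv2.minEnclosingCircle(w.astype(np.float32));print(n,s[:2].round(1),np.sqrt(s[2]+s[:2]@s[:2]).round(1),np.round(e[0],1),round(e[1],1))
org=(H>4)&(H<20)&(S>150)&(V>150)
k=comp(org,(235,170,270,205));w=np.array([onplane(cm,u,v,4)[:2] for u,v in k],np.float32);print('pocket',cv2.minAreaRect(w))
dark=(V<150)&(S<90)
k=comp(V<150,(236,170,300,212));w=np.array([onplane(cm,u,v,14)[:2] for u,v in k],np.float32);print('stand',cv2.minAreaRect(w))
k=comp(org,(345,222,375,252));w=np.array([onplane(cm,u,v,60)[:2] for u,v in k],np.float32);print('block',cv2.minAreaRect(w))
P=cloud(cm,f['d'])
m=(P[...,2]>52)&(P[...,2]<68);m[:,:340]=0;m[:222]=0;m[252:]=0;m[:,378:]=0
k=comp(m,(340,222,378,252));w=np.array([onplane(cm,u,v,60)[:2] for u,v in k],np.float32);print('blockD',cv2.minAreaRect(w))
m=(P[...,2]>74)&(P[...,2]<100)
k=comp(m,(260,205,330,260));w=np.array([onplane(cm,u,v,82)[:2] for u,v in k],np.float32);print('keeperD',cv2.minAreaRect(w),len(w))
m=(P[...,2]>17)&(P[...,2]<33)|(P[...,2]>17)
k=comp(m,(260,200,330,265));w=np.array([onplane(cm,u,v,24)[:2] for u,v in k],np.float32);print('flange',cv2.minEnclosingCircle(w))
m=(H>15)&(H<30)&(S>100)
k=comp(m,(288,222,304,242));w=np.array([onplane(cm,u,v,90)[:2] for u,v in k],np.float32);print('head',cv2.minEnclosingCircle(w))
```

```text
large [424.  348.4] 39.7 [424.3 348.5] 41.1
medium [521.4 155.7] 35.3 [521.3 155.7] 36.4
small [521.7  25.5] 29.4 [521.6  25.4] 30.9
pocket ((535.5408325195312, 324.5473327636719), (37.480560302734375, 41.60399627685547), 73.92300415039062)
stand ((524.8175048828125, 292.7087097167969), (114.35181427001953, 55.0958251953125), 73.43971252441406)
block ((415.0918884277344, 92.38531494140625), (25.333694458007812, 33.33707046508789), 62.17662811279297)
blockD ((415.69891357421875, 91.4912109375), (30.194087982177734, 33.16153335571289), 62.7418098449707)
keeperD ((431.13665771484375, 240.20010375976562), (63.622745513916016, 34.444889068603516), 76.22465515136719) 84
flange ((445.68902587890625, 234.63502502441406), 65.14675903320312)
head ((432.0140075683594, 219.17457580566406), 16.399477005004883)
```

```bash
python3 -m jog '[{"x":-26,"y":28},{"x":-26,"y":28},{"x":-26,"y":28},{"x":-26,"y":28},{"x":-26,"y":28},{"x":-26,"y":28},{"x":-26,"y":28},{"x":-26,"y":28},{"x":-26,"y":28},{"x":-26,"y":28},{"x":-25,"y":27},{"x":-24,"y":25}]'
python3 - <<'E'
from h import *
s=get_state();print(s['eef_pos'].round(1),s['tcp_rot'].round(3))
cm,p,d=shot('wrist','w1')
E
```

```text
[253.5 515.9 230.8] [ 0.849  0.529 -0.     0.   ]invalid input
```

View pics/w1.png

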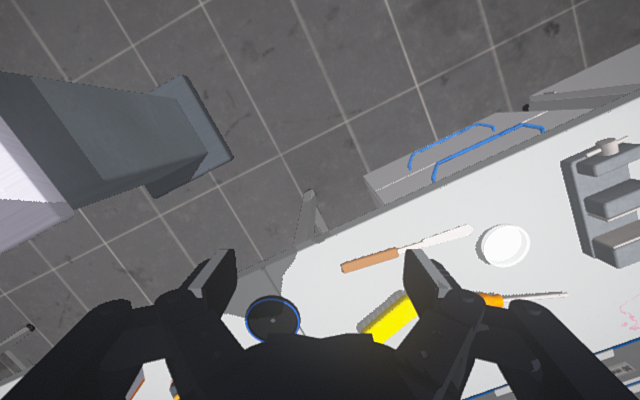

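The move was refused and nothing has moved. I think every row needs all its keys, so I'll try one row like that.

```bash
python3 -m jog '[{"wx":0,"wy":0,"wz":0,"x":-26,"y":28,"z":0,"grip":0}]'
```

```text
time_s: 0.32
eef_pos: [266.8, 480.8, 230.3]
tcp_rot: [0.848, 0.529, -0.001, 0.0]
wrist_force: [0.8, -0.8, 0.0]
opening: 85.7
```

```bash
python3 -m jog '[{"wx":0,"wy":0,"wz":0,"x":-26,"y":28,"z":0,"grip":0},{"wx":0,"wy":0,"wz":0,"x":-26,"y":28,"z":0,"grip":0},{"wx":0,"wy":0,"wz":0,"x":-26,"y":28,"z":0,"grip":0},{"wx":0,"wy":0,"wz":0,"x":-26,"y":28,"z":0,"grip":0},{"wx":0,"wy":0,"wz":0,"x":-26,"y":28,"z":0,"grip":0},{"wx":0,"wy":0,"wz":0,"x":-26,"y":28,"z":0,"grip":0},{"wx":0,"wy":0,"wz":0,"x":-26,"y":28,"z":0,"grip":0},{"wx":0,"wy":0,"wz":0,"x":-26,"y":28,"z":0,"grip":0},{"wx":0,"wy":0,"wz":0,"x":-26,"y":28,"z":0,"grip":0},{"wx":0,"wy":0,"wz":0,"x":-26,"y":28,"z":0,"grip":0},{"wx":0,"wy":0,"wz":0.02,"x":-20,"y":22,"z":0,"grip":0}]'
python3 - <<'E'
from h import *
cm,p,d=shot('wrist','w2')
s=get_state();print(s['eef_pos'].round(1),s['tcp_rot'].round(3))
E
```

```text
time_s: 1.7
eef_pos: [417.8, 83.7, 230.0]
tcp_rot: [0.853, 0.522, -0.001, 0.001]
wrist_force: [-0.0, 0.7, -0.0]
opening: 85.5
[418.8  81.5 229.9] [ 0.854  0.521 -0.001  0.001]
```

View pics/w2.png

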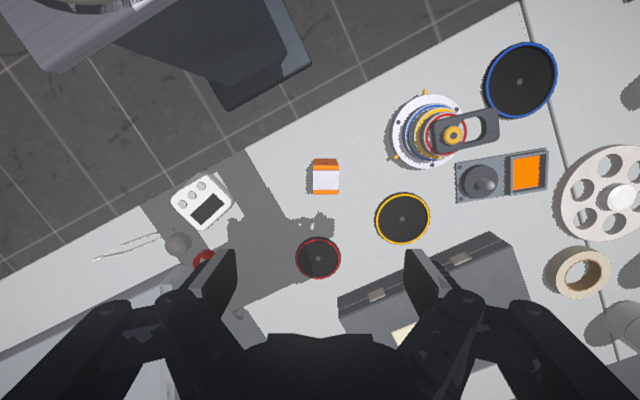

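The wrist view shows all of it: block (325,177), jig head (453,134), stand (500,176), and seats blue (520,80), yellow (402,218) and red (318,258). I'll measure here and compare with the top camera.

```bash
cat >> h.py <<'E'
def comp(mask,box):
    m=np.zeros(mask.shape,np.uint8);u0,v0,u1,v1=box;m[v0:v1,u0:u1]=mask[v0:v1,u0:u1]*255
    cs,_=cv2.findContours(m,cv2.RETR_EXTERNAL,cv2.CHAIN_APPROX_NONE)
    return np.vstack([k for k in cs if len(k)>4])[:,0,:].astype(float)
def pts(cm,mask,box,z): return np.array([onplane(cm,u,v,z)[:2] for u,v in comp(mask,box)],np.float32)
def load(tag,name):
    f=np.load(tag+'.npz'); c=get_calibration(name); p=f['p']
    h=cv2.cvtColor(p,cv2.COLOR_RGB2HSV)
    return (c,f['M']),p,f['d'],h[...,0].astype(int),h[...,1].astype(int),h[...,2].astype(int)
def rect(n,w):
    (c,s,a)=cv2.minAreaRect(w);print(n,'rect',np.round(c,1),np.round(s,1),round(a,1))
def circ(n,w):
    c,r=cv2.minEnclosingCircle(w);e=cv2.fitEllipse(w);print(n,'circ',np.round(c,1),round(r,1),'ell',np.round(e[0],1),np.round(e[1],1))
E
python3 - <<'E'
from h import *
cm,p,d,H,S,V=load('w2','wrist')
P=cloud(cm,d)
circ('L',pts(cm,(H>100)&(H<130)&(S>90),(475,35,565,125),8))
circ('M',pts(cm,(H>15)&(H<32)&(S>100),(365,185,440,250),8))
circ('S',pts(cm,((H<8)|(H>170))&(S>90),(285,230,350,285),8))
org=(H>4)&(H<20)&(S>150)&(V>120)
rect('pocket',pts(cm,org,(505,145,550,200),4))
rect('stand',pts(cm,V<150,(447,145,555,210),14))
rect('block D',pts(cm,(P[...,2]>50)&(P[...,2]<70),(305,150,345,200),60))
rect('keeper D',pts(cm,(P[...,2]>76)&(P[...,2]<100),(390,90,520,170),82))
brass=(H>12)&(H<30)&(S>110)
circ('head',pts(cm,brass,(438,120,468,148),90))
bl=(H>100)&(H<130)&(S>90)
rect('keeper dark',pts(cm,(V<110)&(S<110),(428,105,502,158),82))
for u,v in [(325,180),(453,134),(490,130),(440,134),(482,181),(526,174),(300,220)]: print(u,v,P[v,u].round(1),onplane(cm,u,v,90).round(1))
x=cv2.resize(p[70:260,290:570],None,fx=2.8,fy=2.8,interpolation=cv2.INTER_CUBIC);cv2.imwrite('pics/w2z.png',x[...,::-1])
E
```

```text
L circ [423.4 350.3] 42.4 ell [423.3 350.4] [80.5 80.7]
M circ [520.8 157.3] 37.2 ell [520.8 157.4] [72.7 73.2]
S circ [521.3  27.2] 31.9 ell [521.5  27.1] [61.9 62.3]
pocket rect [536.2 327.6] [33.5 41.5] 73.7
stand rect [523.9 293. ] [156.   78.6] 60.4
block D rect [413.5  92.5] [29.5 34.3] 62.9
keeper D rect [429.2 240.5] [65.5 34.2] 76.4
head circ [425.  224.5] 8.8 ell [425.1 224.6] [16.7 17.1]
keeper dark rect [426.3 240. ] [72.8 41.5] 72.5
325 180 [414.3  92.   59.8] [408.5  94.4  90. ]
453 134 [424.3 225.2  91.1] [424.5 225.6  90. ]
490 130 [439.7 262.8  81.8] [437.3 258.7  90. ]
440 134 [420.8 217.4  81.2] [418.8 214.4  90. ]
482 181 [511.5 263.5  25.3] [482.2 236.1  90. ]
526 174 [538.7 327.4   3.4] [495.4 277.8  90. ]
300 220 [ 4.607e+02  3.050e+01 -2.000e-01] [435.   51.3  90. ]
```

View pics/w2z.png

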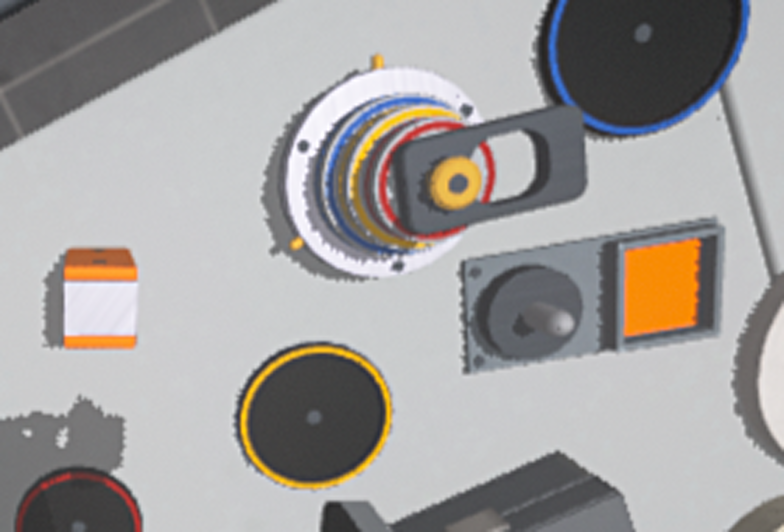

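```bash
python3 -m jog '[{"wx":0,"wy":0,"wz":0,"x":7.4,"y":-8.6,"z":30,"grip":0},{"wx":0,"wy":0,"wz":0,"x":0,"y":0,"z":35,"grip":0},{"wx":0,"wy":0,"wz":0,"x":0,"y":0,"z":35,"grip":0},{"wx":0,"wy":0,"wz":0,"x":0,"y":0,"z":30,"grip":0},{"wx":0,"wy":0,"wz":0,"x":0,"y":0,"z":0,"grip":0}]'
python3 - <<'E'
from h import *
s=get_state();print(s['eef_pos'].round(1),s['tcp_rot'].round(4))
r=R.from_quat(s['tcp_rot']).as_matrix();print(r.round(3)); print('to block',r.T@(np.array([414.5,92,26])-s['eef_pos']))
E
```

```text
time_s: 2.38
eef_pos: [414.5, 90.6, 96.6]
tcp_rot: [0.855, 0.519, -0.001, 0.001]
wrist_force: [-0.6, 0.5, 1.8]
opening: 85.6
[414.5  90.6  96.6] [ 8.545e-01  5.194e-01 -7.000e-04  1.400e-03]
[[ 0.46   0.888  0.   ]
 [ 0.888 -0.46  -0.003]
 [-0.003  0.002 -1.   ]]
to block [ 1.38940127 -0.77680853 70.56551105]
```

```bash
python3 -m jog '[{"wx":0,"wy":0,"wz":0,"x":1,"y":-1,"z":30,"grip":0},{"wx":0,"wy":0,"wz":0,"x":0,"y":0,"z":30,"grip":0},{"wx":0,"wy":0,"wz":0,"x":0,"y":0,"z":8,"grip":0},{"wx":0,"wy":0,"wz":0,"x":0,"y":0,"z":0,"grip":1},{"wx":0,"wy":0,"wz":0,"x":0,"y":0,"z":0,"grip":1},{"wx":0,"wy":0,"wz":0,"x":0,"y":0,"z":0,"grip":1},{"wx":0,"wy":0,"wz":0,"x":0,"y":0,"z":0,"grip":1},{"wx":0,"wy":0,"wz":0,"x":0,"y":0,"z":0,"grip":1}]'
```

```text
time_s: 3.38
eef_pos: [418.9, 92.1, 35.5]
tcp_rot: [0.854, 0.519, 0.004, 0.004]
wrist_force: [-0.1, 0.2, -1.0]
opening: 29.0
```

Run:
```python
from h import *
s=get_state();print(s['eef_pos'].round(1),s['wrist_force'].round(1))
cm,p,d=shot('side','s3')
x=cv2.resize(p[150:320,200:420],None,fx=3.5,fy=3.5,interpolation=cv2.INTER_CUBIC);cv2.imwrite('pics/s3z.png',x[...,::-1])
s=get_state();print(s['eef_pos'].round(1),s['wrist_force'].round(1))
```

```text
[418.9  92.1  35.5] [-0.1  0.2 -1. ]
[418.9  92.2  35.4] [-0.3  0.5 -1.8]
```

View pics/s3z.png

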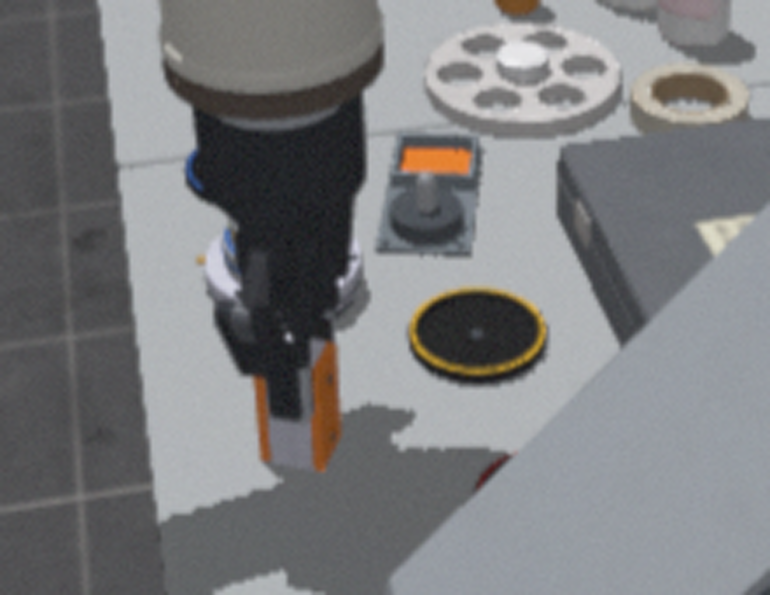

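```bash
python3 -m jog '[{"wx":0,"wy":0,"wz":0,"x":0,"y":0,"z":-20,"grip":1},{"wx":0,"wy":0,"wz":0,"x":0,"y":0,"z":-40,"grip":1},{"wx":0,"wy":0,"wz":0,"x":0,"y":0,"z":-40,"grip":1},{"wx":0,"wy":0,"wz":0,"x":0,"y":0,"z":-30,"grip":1},{"wx":0,"wy":0,"wz":0,"x":20,"y":-8,"z":0,"grip":1},{"wx":0,"wy":0,"wz":0,"x":30,"y":-11,"z":0,"grip":1},{"wx":0,"wy":0,"wz":0,"x":30,"y":-11,"z":0,"grip":1},{"wx":0,"wy":0,"wz":0,"x":30,"y":-11,"z":0,"grip":1},{"wx":0,"wy":0,"wz":0,"x":30,"y":-11,"z":0,"grip":1},{"wx":0,"wy":0,"wz":0,"x":30,"y":-11,"z":0,"grip":1},{"wx":0,"wy":0,"wz":0,"x":30,"y":-11,"z":0,"grip":1},{"wx":0,"wy":0,"wz":0.1,"x":0,"y":0,"z":0,"grip":1},{"wx":0,"wy":0,"wz":0.15,"x":0,"y":0,"z":0,"grip":1},{"wx":0,"wy":0,"wz":0.15,"x":0,"y":0,"z":0,"grip":1},{"wx":0,"wy":0,"wz":0.15,"x":0,"y":0,"z":0,"grip":1},{"wx":0,"wy":0,"wz":0.15,"x":0,"y":0,"z":0,"grip":1},{"wx":0,"wy":0,"wz":0.15,"x":0,"y":0,"z":0,"grip":1},{"wx":0,"wy":0,"wz":0.15,"x":0,"y":0,"z":0,"grip":1},{"wx":0,"wy":0,"wz":0.15,"x":0,"y":0,"z":0,"grip":1},{"wx":0,"wy":0,"wz":0.1,"x":0,"y":0,"z":0,"grip":1}]'
cat >> h.py <<'E'
def go(x,y,z,yaw):
    s=get_state();r=R.from_quat(s['tcp_rot']).as_matrix()
    a=np.deg2rad(yaw);t=np.array([[np.cos(a),np.sin(a),0],[np.sin(a),-np.cos(a),0],[0,0,-1.]])
    print('t',round(s['time_s'],2),'pos',s['eef_pos'].round(1),'yaw',np.rad2deg(np.arctan2(r[1,0],r[0,0])).round(2),'F',s['wrist_force'].round(1),'open',round(s['opening'],1))
    print('shift now',(r.T@(np.array([x,y,z])-s['eef_pos'])).round(1),'after-turn shift',(t.T@(np.array([x,y,z])-s['eef_pos'])).round(1),'rotvec',R.from_matrix(r.T@t).as_rotvec().round(4))
E
python3 -c "
from h import *
go(445.5,303.4,98,-13.7)"
```

```text
time_s: 5.92
eef_pos: [442.4, 311.0, 166.1]
tcp_rot: [0.995, -0.099, 0.002, 0.003]
wrist_force: [1.8, -0.5, -0.9]
opening: 28.7
t 5.92 pos [442.4 311.  166.1] yaw -11.37 F [ 1.8 -0.5 -0.9] open 28.7
shift now [ 4.2  6.5 68.1] after-turn shift [ 4.8  6.7 68.1] rotvec [ 0.0046 -0.0047  0.0407]
```

```bash
python3 -m jog '[{"wx":0.005,"wy":-0.005,"wz":0.04,"x":4,"y":0,"z":10,"grip":1},{"wx":0,"wy":0,"wz":0,"x":0,"y":0,"z":25,"grip":1},{"wx":0,"wy":0,"wz":0,"x":0,"y":0,"z":20,"grip":1},{"wx":0,"wy":0,"wz":0,"x":0,"y":0,"z":5,"grip":1},{"wx":0,"wy":0,"wz":0,"x":0,"y":0,"z":0,"grip":1},{"wx":0,"wy":0,"wz":0,"x":0,"y":0,"z":0,"grip":1}]'
python3 - <<'E'
from h import *
go(445.5,303.4,98,-13.7)
cm,p,d=shot('side','s4')
x=cv2.resize(p[150:290,200:380],None,fx=4.2,fy=4.2,interpolation=cv2.INTER_CUBIC);cv2.imwrite('pics/s4z.png',x[...,::-1])
shot('wrist','w4')
E
```

```text
time_s: 6.68
eef_pos: [447.0, 309.7, 102.7]
tcp_rot: [0.993, -0.118, -0.001, -0.0]
wrist_force: [0.2, 0.2, -1.2]
opening: 28.9
t 6.67 pos [447.  309.7 102.7] yaw -13.58 F [ 0.2  0.2 -1.2] open 28.9
shift now [0.  6.5 4.7] after-turn shift [0.  6.5 4.7] rotvec [-0.0006  0.0022  0.0021]
```

View pics/s4z.png

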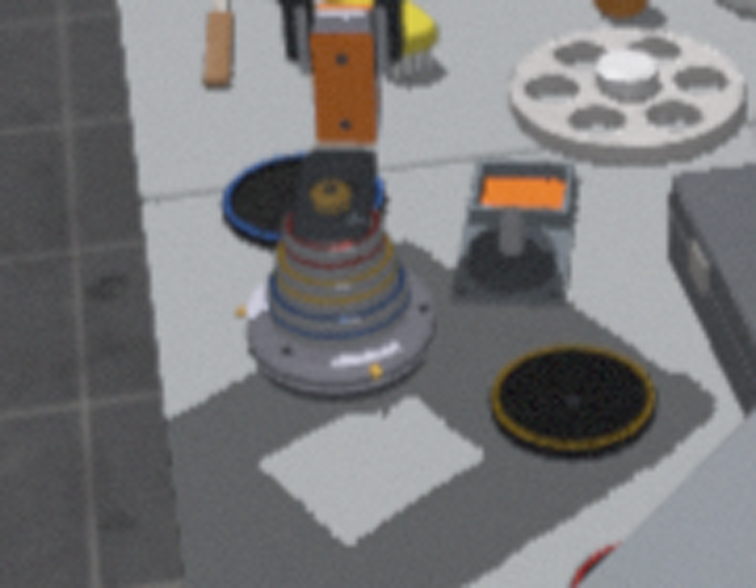

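View pics/w4.png

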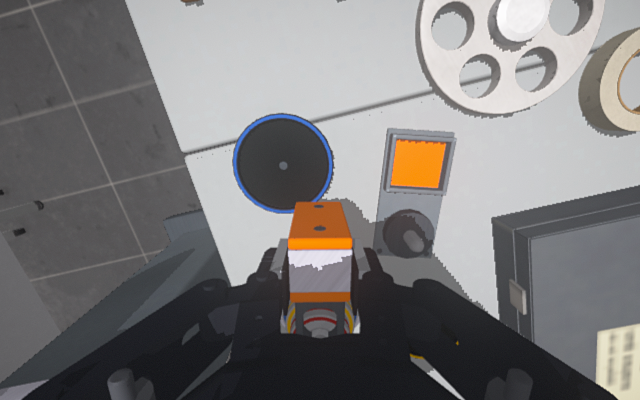

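Run:
```python
from h import *
cm,p,d,H,S,V=load('w4','wrist')
s=get_state();r=R.from_quat(s['tcp_rot']).as_matrix();e=np.array(s['eef_pos'])
P=(cloud(cm,d)-e)@r   # tool coords
for u,v in [(320,242),(320,255),(320,270),(320,285),(320,297),(292,270),(348,270)]: print(u,v,P[v,u].round(1))
org=(H>4)&(H<20)&(S>150)&(V>150)
k=comp(org,(280,200,360,310))
zt=e[2]+24.5
q=np.array([(onplane(cm,u,v,zt)-e)@r for u,v in [(288,249),(352,249),(290,302),(351,302),(320,238.5),(320,302)]]);print(q.round(1))
c2,p2,d2,H2,S2,V2=load('s4','side')
```

```text
320 242 [ -0.4 -18.  -24.2]
320 255 [ -0.4 -12.  -25.2]
320 270 [ -0.4  -4.6 -25.7]
320 285 [ -0.4   3.8 -24.8]
320 297 [ -0.3  10.5 -24.6]
292 270 [-13.4  -3.9 -24.4]
348 270 [ 12.8  -3.5 -23.6]
[[-14.9 -14.6 -24.5]
 [ 14.2 -14.7 -24.5]
 [-14.8  13.4 -24.5]
 [ 14.6  13.3 -24.5]
 [ -0.4 -19.8 -24.5]
 [ -0.3  13.3 -24.5]]
```

```bash
python3 -m jog '[{"wx":0,"wy":0,"wz":0,"x":0,"y":0,"z":5,"grip":1},{"wx":0,"wy":0,"wz":0,"x":0,"y":8,"z":0,"grip":1},{"wx":0,"wy":0,"wz":0,"x":0,"y":8,"z":0,"grip":1},{"wx":0,"wy":0,"wz":0,"x":0,"y":4,"z":0,"grip":1},{"wx":0,"wy":0,"wz":0,"x":0,"y":0,"z":0,"grip":1}]'
python3 -c "
from h import *
go(426.1+.237*40.5,223.8+.971*40.5,98,-13.7)"
```

```text
time_s: 7.4
eef_pos: [442.2, 288.8, 98.2]
tcp_rot: [0.993, -0.118, -0.0, -0.001]
wrist_force: [-0.2, 0.7, -1.5]
opening: 29.1
t 7.4 pos [442.2 288.8  98.2] yaw -13.59 F [-0.2  0.7 -1.5] open 29.1
shift now [-0.3 26.4  0.2] after-turn shift [-0.2 26.4  0.2] rotvec [-0.0015  0.0009  0.002 ]
```

```bash
python3 -m jog '[{"wx":0,"wy":0,"wz":0,"x":0,"y":3,"z":0,"grip":1},{"wx":0,"wy":0,"wz":0,"x":0,"y":4,"z":0,"grip":1},{"wx":0,"wy":0,"wz":0,"x":0,"y":4,"z":0,"grip":1}]'; python3 -m jog '[{"wx":0,"wy":0,"wz":0,"x":0,"y":4,"z":0,"grip":1},{"wx":0,"wy":0,"wz":0,"x":0,"y":4,"z":0,"grip":1}]'
python3 -c "
from h import *
go(426.1+.237*40.5,223.8+.971*40.5,98,-13.7)"
```

```text
time_s: 7.78
eef_pos: [440.4, 280.4, 99.0]
tcp_rot: [0.993, -0.118, 0.001, -0.004]
wrist_force: [2.2, 12.3, -4.2]
opening: 28.7
time_s: 8.02
eef_pos: [439.2, 274.9, 99.5]
tcp_rot: [0.993, -0.118, 0.002, -0.007]
wrist_force: [2.6, 11.6, -4.0]
opening: 29.4
t 8.03 pos [439.2 274.9  99.5] yaw -13.55 F [ 2.6 11.6 -4. ] open 29.4
shift now [-0.6 12.3  1.4] after-turn shift [-0.6 12.2  1.5] rotvec [-0.0139 -0.0016  0.0026]
```

```bash
python3 -m jog '[{"wx":-0.007,"wy":0,"wz":0,"x":0,"y":4,"z":0.7,"grip":1},{"wx":-0.007,"wy":0,"wz":0,"x":0,"y":4,"z":0.7,"grip":1},{"wx":-0.003,"wy":0,"wz":0,"x":0,"y":4,"z":0,"grip":1}]'
python3 - <<'E'
from h import *
go(426.1+.237*40.5,223.8+.971*40.5,98,-13.7)
cm,p,d=shot('side','s5')
x=cv2.resize(p[150:290,200:380],None,fx=4.2,fy=4.2,interpolation=cv2.INTER_CUBIC);cv2.imwrite('pics/s5z.png',x[...,::-1])
E
```

```text
time_s: 8.4
eef_pos: [436.5, 263.4, 98.3]
tcp_rot: [0.993, -0.118, 0.001, 0.001]
wrist_force: [0.0, 0.3, -1.1]
opening: 29.0
t 8.4 pos [436.5 263.4  98.3] yaw -13.52 F [ 0.   0.3 -1.1] open 29.0
shift now [-0.7  0.5  0.3] after-turn shift [-0.7  0.5  0.3] rotvec [ 0.0021 -0.0022  0.0032]
```

View pics/s5z.png

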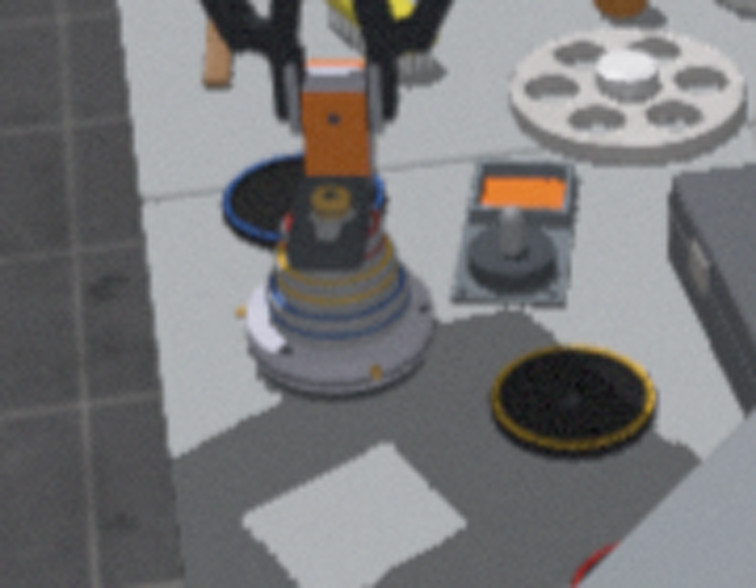

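Force ramped to about 12 N and then fell to 0, and the side view shows the head in the wide eye, so the plate is free. I'll back off and check.

```bash
python3 -m jog '[{"wx":0,"wy":0,"wz":0,"x":0,"y":-10,"z":0,"grip":1},{"wx":0,"wy":0,"wz":0,"x":0,"y":-20,"z":0,"grip":1},{"wx":0,"wy":0,"wz":0,"x":0,"y":-10,"z":-20,"grip":1},{"wx":0,"wy":0,"wz":0,"x":0,"y":0,"z":-35,"grip":1},{"wx":0,"wy":0,"wz":0,"x":0,"y":0,"z":-25,"grip":1},{"wx":0,"wy":0,"wz":0,"x":0,"y":0,"z":0,"grip":1}]'
python3 - <<'E'
from h import *
cm,p,d=shot('top','t6')
x=cv2.resize(p[150:275,200:360],None,fx=4.5,fy=4.5,interpolation=cv2.INTER_CUBIC);cv2.imwrite('pics/t6z.png',x[...,::-1])
shot('wrist','w6')
E
```

```text
time_s: 9.2
eef_pos: [446.7, 309.1, 179.6]
tcp_rot: [0.993, -0.117, 0.0, 0.001]
wrist_force: [-0.1, 0.5, -1.7]
opening: 28.7
```

View pics/t6z.png

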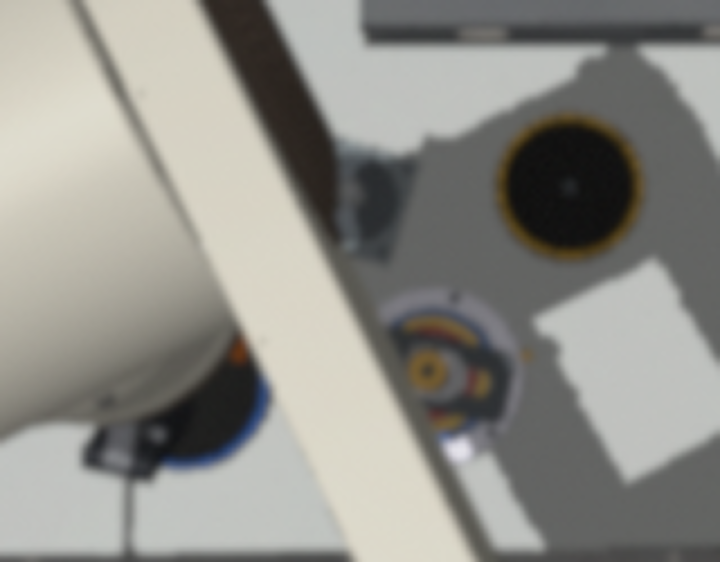

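View pics/w6.png

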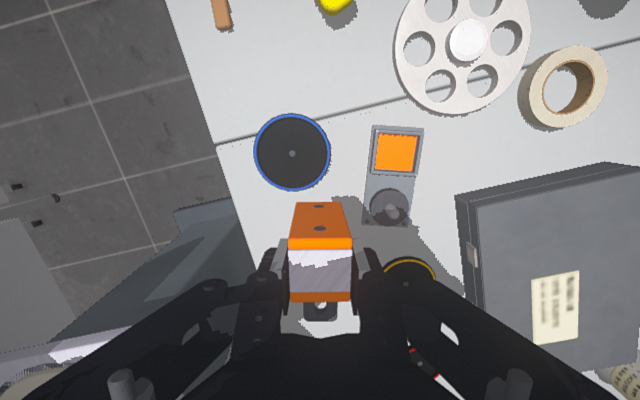

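```bash
python3 - <<'E'
from h import *
for tag,bo,bs in [('w4',(380,120,465,195),None),('w6',(360,118,430,180),(355,118,432,224))]:
    cm,p,d,H,S,V=load(tag,'wrist')
    org=(H>4)&(H<20)&(S>150)&(V>120)
    rect(tag+' pocket z4',pts(cm,org,bo,4))
    # bright rim of the pocket: points higher than bench in depth
    P=cloud(cm,d); m=(P[...,2]>3)&(P[...,2]<45)
    if bs: rect('stand dark',pts(cm,(V<165)&(S<70),(355,118,432,200),14))
    b=bo
    k=(P[...,2]>9)&(P[...,2]<20); q=k[b[1]:b[3],b[0]:b[2]]
    w=pts(cm,k,b,14);rect(tag+' rim depth',w)
    if bs:
      for u,v in [(390,207),(398,152)]:print(P[v,u].round(1))
go(533,320,60,73.4)
E
python3 - <<'E'
import cv2
x=cv2.imread('pics/w6.png')[100:240,230:450];cv2.imwrite('pics/w6z.png',cv2.resize(x,None,fx=3.6,fy=3.6,interpolation=cv2.INTER_CUBIC))
E
```

```text
w4 pocket z4 rect [535.5 324.9] [39.  41.3] 72.9
w4 rim depth rect [533.7 325.6] [47.7 52.6] 72.9
w6 pocket z4 rect [535.2 325. ] [39.1 41.8] 72.7
stand dark rect [523.8 314.9] [81.7 65. ] 72.7
w6 rim depth rect [533.8 325.5] [47.8 52.4] 72.9
[515.4 271.3  26. ]
[538.4 324.5   4.5]
t 9.3 pos [445.9 308.3 177.4] yaw -13.47 F [ 0.7 -1.2 -1.5] open 28.9
shift now [ 82.2 -32.2 117.1] after-turn shift [ 36.1  80.2 117.4] rotvec [ 0.0026  0.0047 -1.5161]
```

View pics/w6z.png

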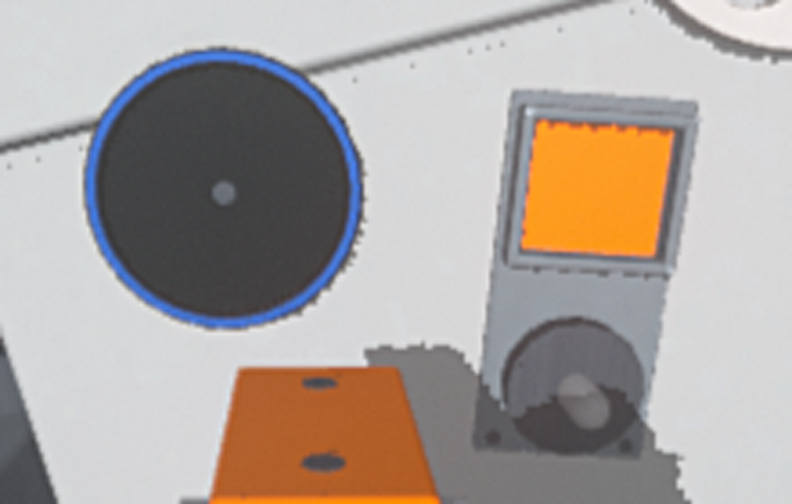

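Run:
```python
from h import *
cm,p,d,H,S,V=load('w6','wrist')
circ('L',pts(cm,(H>100)&(H<130)&(S>90),(245,105,340,198),8))
z=lambda u,v:(230+u/3.6,100+v/3.6)
for n,pt,h in [('shoulder c',(573,385),16),('left',(503,383),16),('right',(644,385),16),('top',(573,317),16),('bot',(573,452),16),('tip',(597,410),40),('cornTL',(513,92),0),('TR',(698,101),0),('BL',(474,447),5),('BR',(641,455),5),('rimTL',(524,106),14),('rimTR',(685,112),14),('rimBL',(510,264),14),('rimBR',(666,270),14)]:
    print(n,onplane(cm,*z(*pt),h).round(1))
cm,p,d,H,S,V=load('top0','top')
z=lambda u,v:(200+u/3.6,150+v/3.6)
for n,pt,h in [('shoulder l',(249,155),16),('r',(324,155),16),('t',(287,119),16),('b',(287,188),16),('tip',(278,152),40),('cTL',(163,79),5),('TR',(336,128),5),('BR',(309,211),5),('BL',(140,160),5)]:
    print(n,onplane(cm,*z(*pt),h).round(1))
```

```text
L circ [423.8 350.7] 42.1 ell [423.8 350.7] [82.6 82.9]
shoulder c [516.3 268.   16. ]
left [495.1 273.7  16. ]
right [537.9 262.8  16. ]
top [519.9 289.6  16. ]
bot [512.6 245.8  16. ]
tip [517.6 267.6  40. ]
cornTL [516.8 358.6   0. ]
TR [571.1 342.9   0. ]
BL [482.9 250.4   5. ]
BR [536.2 234.7   5. ]
rimTL [516.9 354.9  14. ]
rimTR [562.3 342.3  14. ]
rimBL [504.4 309.9  14. ]
rimBR [550.3 297.   14. ]
shoulder l [516.9 284.3  16. ]
r [516.5 237.6  16. ]
t [539.4 260.6  16. ]
b [496.  260.6  16. ]
tip [515.2 264.   40. ]
cTL [567.7 340.1   5. ]
TR [535.2 230.6   5. ]
BR [482.6 247.7   5. ]
BL [516.  354.2   5. ]
```

```bash
python3 -m jog '[{"wx":0,"wy":0,"wz":-0.1,"x":0,"y":0,"z":0,"grip":1},{"wx":0,"wy":0,"wz":-0.15,"x":0,"y":0,"z":0,"grip":1},{"wx":0,"wy":0,"wz":-0.15,"x":0,"y":0,"z":0,"grip":1},{"wx":0,"wy":0,"wz":-0.15,"x":0,"y":0,"z":0,"grip":1},{"wx":0,"wy":0,"wz":-0.15,"x":0,"y":0,"z":0,"grip":1},{"wx":0,"wy":0,"wz":-0.15,"x":0,"y":0,"z":0,"grip":1},{"wx":0,"wy":0,"wz":-0.15,"x":0,"y":0,"z":0,"grip":1},{"wx":0,"wy":0,"wz":-0.15,"x":0,"y":0,"z":0,"grip":1},{"wx":0,"wy":0,"wz":-0.15,"x":0,"y":0,"z":0,"grip":1},{"wx":0,"wy":0,"wz":-0.15,"x":0,"y":0,"z":0,"grip":1},{"wx":0,"wy":0,"wz":-0.05,"x":0,"y":0,"z":0,"grip":1},{"wx":0,"wy":0,"wz":0,"x":0,"y":0,"z":0,"grip":1}]'
python3 -c "
from h import *
go(537.9,322,80,72.8)"
```

```text
time_s: 10.8
eef_pos: [441.1, 309.0, 158.4]
tcp_rot: [0.792, 0.611, -0.014, -0.002]
wrist_force: [1.1, 0.1, -0.5]
opening: 29.0
t 10.8 pos [441.1 309.  158.4] yaw 75.32 F [ 1.1  0.1 -0.5] open 29.0
shift now [38.7 91.9 75.8] after-turn shift [41.1 88.7 78.4] rotvec [-0.0194  0.021   0.0438]
```

```bash
python3 -m jog '[{"wx":-0.019,"wy":0.021,"wz":0.044,"x":5,"y":10,"z":0,"grip":1},{"wx":0,"wy":0,"wz":0,"x":9,"y":20,"z":0,"grip":1},{"wx":0,"wy":0,"wz":0,"x":9,"y":20,"z":10,"grip":1},{"wx":0,"wy":0,"wz":0,"x":9,"y":20,"z":20,"grip":1},{"wx":0,"wy":0,"wz":0,"x":7,"y":16,"z":20,"grip":1},{"wx":0,"wy":0,"wz":0,"x":2,"y":3,"z":20,"grip":1},{"wx":0,"wy":0,"wz":0,"x":0,"y":0,"z":0,"grip":1},{"wx":0,"wy":0,"wz":0,"x":0,"y":0,"z":0,"grip":1}]'
python3 - <<'E'
from h import *
go(537.9,322,80,72.8)
shot('wrist','w7');shot('side','s7')
E
```

```text
time_s: 11.8
eef_pos: [544.9, 322.7, 84.0]
tcp_rot: [0.812, 0.583, 0.004, 0.0]
wrist_force: [-0.7, 0.1, -0.9]
opening: 28.9
t 11.8 pos [544.9 322.7  84. ] yaw 71.37 F [-0.7  0.1 -0.9] open 28.9
shift now [-2.9 -6.4  3.9] after-turn shift [-2.7 -6.5  4. ] rotvec [ 0.0051 -0.0059 -0.0249]
```

View pics/w7.png

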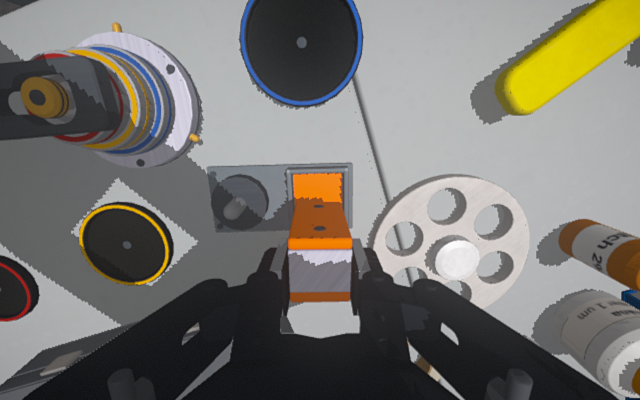

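View pics/s7.png

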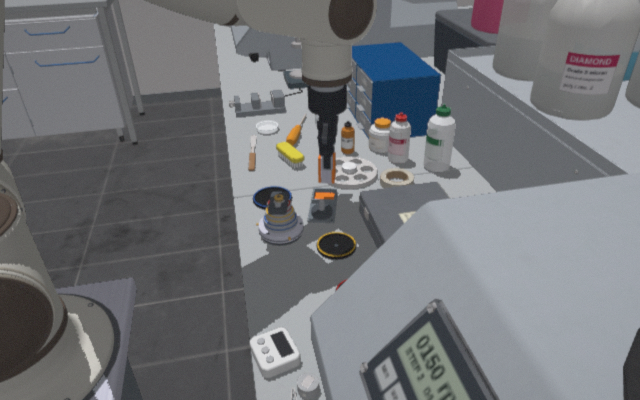

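Run:
```python
from h import *
import cv2
cm,p,d,H,S,V=load('w7','wrist')
x=p[150:310,200:380];cv2.imwrite('pics/w7z.png',cv2.resize(x,None,fx=4,fy=4,interpolation=cv2.INTER_CUBIC)[...,::-1])
s=get_state();r=R.from_quat(s['tcp_rot']).as_matrix();e=np.array(s['eef_pos'])
cal=lambda u,v,z:((onplane(cm,u,v,z)-e)@r).round(1)
print('block top x edges',cal(288,249,e[2]+24.5),cal(352,249,e[2]+24.5),cal(320,238.5,e[2]+24.5),cal(320,302,e[2]+24.5))
go(537.9,322,80,72.8)
```

```text
block top x edges [-14.2 -15.2 -24.7] [ 14.9 -15.1 -24.5] [  0.3 -20.3 -24.6] [  0.3  12.9 -24.4]
t 11.9 pos [544.8 322.6  84.2] yaw 71.41 F [-0.  -0.3 -1.1] open 28.7
shift now [-2.8 -6.3  4.1] after-turn shift [-2.7 -6.4  4.2] rotvec [ 0.0052 -0.006  -0.0243]
```

View pics/w7z.png

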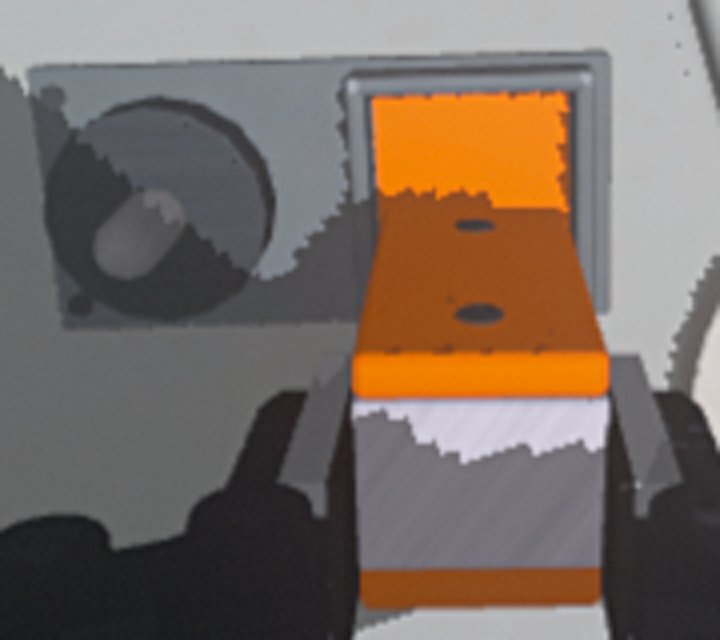

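Run:
```python
from h import *
cm,p,d,H,S,V=load('w7','wrist')
M=cm[1]
for n,u,v,z in [('TLouter',347,72,14),('TRouter',592,68,14),('TLin',362,88,14),('TRin',583,84,14),('floorL',374,150,4),('floorR',569,150,4),('floorT',470,95,4),('Router low',607,310,5),('tip',160,205,40),('sh L',45,205,16),('sh R',273,205,16),('sh T',160,97,16),('sh B',160,320,16)]:
    print(n,onplane(cm,200+u/4,150+v/4,z).round(1))
```

```text
TLouter [502.5 311.3  14. ]
TRouter [516.6 355.4  14. ]
TLin [506.3 313.   14. ]
TRin [519.  352.8  14. ]
floorL [520.3 309.4   4. ]
floorR [532.9 346.6   4. ]
floorT [515.9 331.3   4. ]
Router low [568.1 343.9   5. ]
tip [510.5 277.2  40. ]
sh L [507.9 247.5  16. ]
sh R [522.  289.1  16. ]
sh T [495.5 276.8  16. ]
sh B [536.9 259.   16. ]
```

```bash
python3 -m jog '[{"wx":0.005,"wy":-0.006,"wz":-0.02,"x":-2,"y":-7,"z":4,"grip":1},{"wx":0,"wy":0,"wz":0,"x":0,"y":0,"z":10,"grip":1},{"wx":0,"wy":0,"wz":0,"x":0,"y":0,"z":0,"grip":1},{"wx":0,"wy":0,"wz":0,"x":0,"y":0,"z":0,"grip":1}]'
python3 - <<'E'
from h import *
go(537.5,323.5,40,72.5)
E
```

```text
time_s: 12.4
eef_pos: [537.0, 323.4, 70.5]
tcp_rot: [0.806, 0.592, 0.001, 0.0]
wrist_force: [-0.7, 0.6, -1.0]
opening: 29.0
t 12.4 pos [537.  323.4  70.5] yaw 72.64 F [-0.7  0.6 -1. ] open 29.0
shift now [ 0.2  0.4 30.5] after-turn shift [ 0.3  0.5 30.5] rotvec [ 0.0014 -0.001   0.0024]
```

```bash
python3 -m jog '[{"wx":0.001,"wy":-0.001,"wz":0,"x":0,"y":0.5,"z":8,"grip":1},{"wx":0,"wy":0,"wz":0,"x":0,"y":0,"z":12,"grip":1},{"wx":0,"wy":0,"wz":0,"x":0,"y":0,"z":6,"grip":1},{"wx":0,"wy":0,"wz":0,"x":0,"y":0,"z":0,"grip":1},{"wx":0,"wy":0,"wz":0,"x":0,"y":0,"z":0,"grip":1}]'
python3 - <<'E'
from h import *
go(537.5,323.5,40,72.5)
E
```

```text
time_s: 13.02
eef_pos: [537.5, 323.1, 42.2]
tcp_rot: [0.806, 0.592, -0.0, 0.0]
wrist_force: [0.2, -0.0, -0.9]
opening: 29.0
t 13.03 pos [537.5 323.1  42.2] yaw 72.62 F [ 0.2 -0.  -0.9] open 29.0
shift now [ 0.4 -0.1  2.2] after-turn shift [ 0.4 -0.1  2.2] rotvec [-0.0002  0.0005  0.0021]
```

```bash
python3 -m jog '[{"wx":0,"wy":0,"wz":0,"x":0,"y":0,"z":2,"grip":1},{"wx":0,"wy":0,"wz":0,"x":0,"y":0,"z":1.5,"grip":1},{"wx":0,"wy":0,"wz":0,"x":0,"y":0,"z":0,"grip":1}]'
```

```text
time_s: 13.4
eef_pos: [537.8, 323.2, 39.2]
tcp_rot: [0.806, 0.592, 0.0, 0.0]
wrist_force: [-0.3, -0.1, -2.0]
opening: 29.0
```

```bash
python3 -m jog '[{"wx":0,"wy":0,"wz":0,"x":0,"y":0,"z":1.5,"grip":1},{"wx":0,"wy":0,"wz":0,"x":0,"y":0,"z":0,"grip":1}]'
python3 - <<'E'
from h import *
go(537.5,323.5,40,72.5)
cm,p,d=shot('side','s8')
x=cv2.resize(p[100:240,260:400],None,fx=4.2,fy=4.2,interpolation=cv2.INTER_CUBIC);cv2.imwrite('pics/s8z.png',x[...,::-1])
E
```

```text
time_s: 13.65
eef_pos: [538.1, 323.3, 39.3]
tcp_rot: [0.806, 0.592, 0.001, 0.0]
wrist_force: [-0.6, -0.3, -2.0]
opening: 29.0
t 13.65 pos [538.1 323.3  39.3] yaw 72.63 F [-0.6 -0.3 -2. ] open 29.0
shift now [ 0.  -0.7 -0.7] after-turn shift [-0.  -0.7 -0.7] rotvec [ 0.0018 -0.0009  0.0022]
```

View pics/s8z.png

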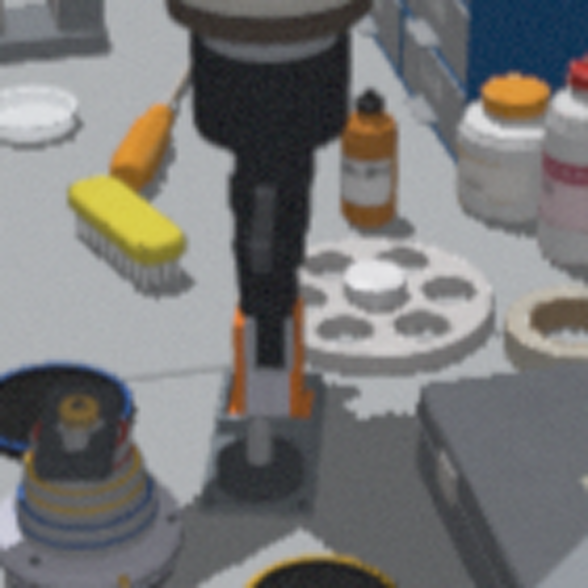

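```bash
python3 -m jog '[{"wx":0,"wy":0,"wz":0,"x":0,"y":0,"z":0,"grip":0.5},{"wx":0,"wy":0,"wz":0,"x":0,"y":0,"z":0,"grip":0.5},{"wx":0,"wy":0,"wz":0,"x":0,"y":0,"z":0,"grip":0.5},{"wx":0,"wy":0,"wz":0,"x":0,"y":0,"z":-10,"grip":0.5},{"wx":0,"wy":0,"wz":0,"x":0,"y":0,"z":-35,"grip":0.5},{"wx":0,"wy":0,"wz":0,"x":0,"y":0,"z":-50,"grip":0.5},{"wx":0,"wy":0,"wz":0,"x":0,"y":0,"z":-50,"grip":0.5},{"wx":0,"wy":0,"wz":0,"x":0,"y":0,"z":-40,"grip":0},{"wx":0,"wy":0,"wz":0,"x":0,"y":0,"z":0,"grip":0}]'
python3 - <<'E'
from h import *
go(426,224,150,-13.7)
shot('wrist','w9')
E
```

```text
time_s: 14.82
eef_pos: [537.4, 323.1, 233.5]
tcp_rot: [0.806, 0.592, 0.002, 0.001]
wrist_force: [0.9, -0.1, -0.1]
opening: 77.0
t 14.82 pos [537.4 323.1 233.5] yaw 72.63 F [ 0.9 -0.1 -0.1] open 77.0
shift now [-128.  -77.   83.] after-turn shift [-84.8 122.7  83.5] rotvec [ 9.0000e-04 -3.8000e-03  1.5067e+00]
```

View pics/w9.png

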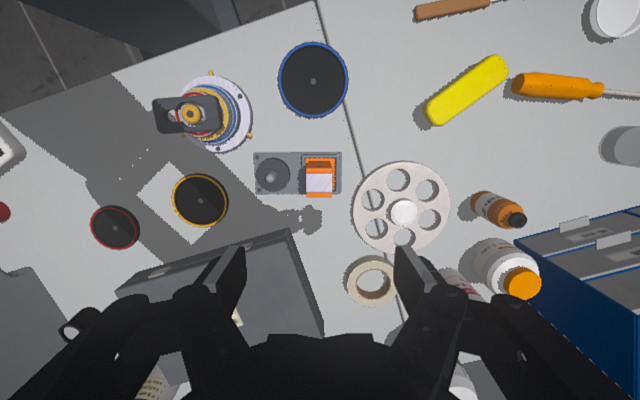

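Run:
```python
from h import *
cm,p,d,H,S,V=load('w9','wrist')
x=p[50:220,140:360];cv2.imwrite('pics/w9z.png',cv2.resize(x,None,fx=3.6,fy=3.6,interpolation=cv2.INTER_CUBIC)[...,::-1])
P=cloud(cm,d)
rect('block',pts(cm,(P[...,2]>52)&(P[...,2]<72),(295,150,345,205),64))
rect('keeper',pts(cm,(P[...,2]>76.5)&(P[...,2]<100),(145,85,235,140),82))
brass=(H>12)&(H<30)&(S>110)
circ('head',pts(cm,brass,(178,100,204,128),87))
circ('L',pts(cm,(H>100)&(H<130)&(S>90),(270,35,355,125),8))
circ('M',pts(cm,(H>15)&(H<32)&(S>100),(165,165,235,235),8))
for u,v in [(190,114),(168,115),(272,170)]: print(P[v,u].round(1))
```

```text
block rect [532.8 323.7] [28.5 35.6] 72.6
keeper rect [425.  220.4] [65.3 33.8] 76.5
head circ [426.2 227. ] 8.9 ell [426.2 227. ] [16.7 17.1]
L circ [423.8 350.7] 42.0 ell [423.7 350.7] [82.6 82.9]
M circ [521.5 158.2] 37.2 ell [521.4 158.1] [72.6 72.9]
[426.4 226.   86.9]
[406.1 162.1  -2.2]
[510.2 268.1  15.4]
```

View pics/w9z.png

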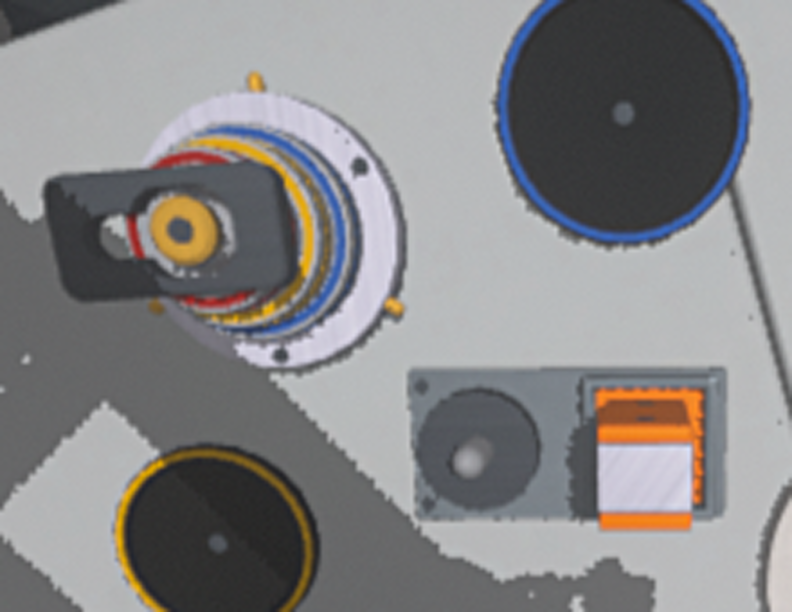

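```bash
python3 -m jog '[{"wx":0,"wy":0,"wz":0.1,"x":0,"y":0,"z":0,"grip":0},{"wx":0,"wy":0,"wz":0.15,"x":-10,"y":-6,"z":0,"grip":0},{"wx":0,"wy":0,"wz":0.15,"x":-14,"y":0,"z":0,"grip":0},{"wx":0,"wy":0,"wz":0.15,"x":-14,"y":0,"z":0,"grip":0},{"wx":0,"wy":0,"wz":0.15,"x":-14,"y":8,"z":0,"grip":0},{"wx":0,"wy":0,"wz":0.15,"x":-12,"y":12,"z":0,"grip":0},{"wx":0,"wy":0,"wz":0.15,"x":-10,"y":14,"z":0,"grip":0},{"wx":0,"wy":0,"wz":0.15,"x":-8,"y":14,"z":0,"grip":0},{"wx":0,"wy":0,"wz":0.15,"x":-8,"y":14,"z":0,"grip":0},{"wx":0,"wy":0,"wz":0.15,"x":0,"y":10,"z":0,"grip":0},{"wx":0,"wy":0,"wz":0,"x":0,"y":0,"z":0,"grip":0},{"wx":0,"wy":0,"wz":0,"x":0,"y":0,"z":0,"grip":0}]'
python3 -c "
from h import *
go(424.7,218,130,-13.7)"
```

```text
time_s: 16.38
eef_pos: [479.1, 200.4, 220.8]
tcp_rot: [0.994, -0.112, -0.008, 0.004]
wrist_force: [-0.0, 0.5, 0.4]
opening: 85.5
t 16.38 pos [479.1 200.4 220.8] yaw -12.88 F [-0.   0.5  0.4] open 85.5
shift now [-55.7  -5.9  91.5] after-turn shift [-57.   -4.3  90.8] rotvec [0.0092 0.014  0.0143]
```

```bash
python3 -m jog '[{"wx":0.009,"wy":0.014,"wz":0.014,"x":-10,"y":-1,"z":10,"grip":0},{"wx":0,"wy":0,"wz":0,"x":-18,"y":-2,"z":30,"grip":0},{"wx":0,"wy":0,"wz":0,"x":-18,"y":-1,"z":30,"grip":0},{"wx":0,"wy":0,"wz":0,"x":-9,"y":0,"z":15,"grip":0},{"wx":0,"wy":0,"wz":0,"x":0,"y":0,"z":0,"grip":0},{"wx":0,"wy":0,"wz":0,"x":0,"y":0,"z":0,"grip":0}]'
python3 - <<'E'
from h import *
go(424.7,218,74,-13.7)
shot('wrist','w10')
E
```

```text
time_s: 17.12
eef_pos: [426.0, 219.0, 134.0]
tcp_rot: [0.994, -0.112, 0.001, -0.0]
wrist_force: [0.0, -0.3, -0.2]
opening: 85.2
t 17.12 pos [426. 219. 134.] yaw -12.84 F [ 0.  -0.3 -0.2] open 85.2
shift now [-1.1  1.3 60. ] after-turn shift [-1.   1.3 60. ] rotvec [-0.0006 -0.001   0.015 ]
```

View pics/w10.png

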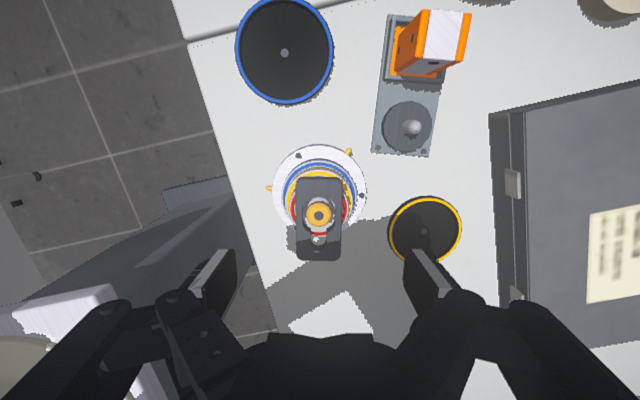

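Run:
```python
from h import *
cm,p,d,H,S,V=load('w10','wrist')
P=cloud(cm,d)
rect('keeper',pts(cm,(P[...,2]>76.5)&(P[...,2]<100),(285,165,360,270),82))
rect('block',pts(cm,(P[...,2]>57)&(P[...,2]<74),(380,5,480,85),64))
brass=(H>12)&(H<30)&(S>110)
circ('head',pts(cm,brass,(303,198,335,232),87))
print(P[216,319].round(1),P[190,319].round(1))
```

```text
keeper rect [424.5 220. ] [63.6 33.7] 76.6
block rect [532.1 322.8] [31.2 35.1] 72.6
head circ [426.2 226.7] 8.9 ell [426.2 226.7] [16.9 17. ]
[426.4 225.2  87.3] [430.2 242.3  81.5]
```

```bash
python3 -m jog '[{"wx":0,"wy":0,"wz":0.015,"x":-1.3,"y":1,"z":15,"grip":0.3},{"wx":0,"wy":0,"wz":0,"x":0,"y":0,"z":20,"grip":0.3},{"wx":0,"wy":0,"wz":0,"x":0,"y":0,"z":14,"grip":0.3},{"wx":0,"wy":0,"wz":0,"x":0,"y":0,"z":4,"grip":0.3},{"wx":0,"wy":0,"wz":0,"x":0,"y":0,"z":0,"grip":0.3},{"wx":0,"wy":0,"wz":0,"x":0,"y":0,"z":0,"grip":0.3}]'
python3 - <<'E'
from h import *
go(424.3,218,74,-13.5)
E
```

```text
time_s: 17.92
eef_pos: [426.2, 218.0, 79.4]
tcp_rot: [0.993, -0.121, 0.002, -0.001]
wrist_force: [0.7, -0.1, -0.1]
opening: 60.0
t 17.93 pos [426.2 218.   79.4] yaw -13.9 F [ 0.7 -0.1 -0.1] open 60.0
shift now [-1.9  0.5  5.4] after-turn shift [-1.8  0.5  5.4] rotvec [-0.0018 -0.0031 -0.007 ]
```

```bash
python3 -m jog '[{"wx":-0.002,"wy":-0.003,"wz":-0.007,"x":-2,"y":0.5,"z":5,"grip":0.3},{"wx":0,"wy":0,"wz":0,"x":0,"y":0,"z":0.5,"grip":0.3},{"wx":0,"wy":0,"wz":0,"x":0,"y":0,"z":0,"grip":1},{"wx":0,"wy":0,"wz":0,"x":0,"y":0,"z":0,"grip":1},{"wx":0,"wy":0,"wz":0,"x":0,"y":0,"z":0,"grip":1},{"wx":0,"wy":0,"wz":0,"x":0,"y":0,"z":0,"grip":1},{"wx":0,"wy":0,"wz":0,"x":0,"y":0,"z":0,"grip":1}]'
python3 - <<'E'
from h import *
go(424.3,218,74,-13.5)
cm,p,d=shot('side','s11')
x=cv2.resize(p[130:270,210:360],None,fx=4.2,fy=4.2,interpolation=cv2.INTER_CUBIC);cv2.imwrite('pics/s11z.png',x[...,::-1])
E
```

```text
time_s: 18.8
eef_pos: [424.4, 218.2, 74.6]
tcp_rot: [0.993, -0.117, 0.001, -0.0]
wrist_force: [-1.5, 0.1, -0.3]
opening: 32.1
t 18.8 pos [424.4 218.2  74.6] yaw -13.46 F [-1.5  0.1 -0.3] open 32.1
shift now [-0.1  0.3  0.6] after-turn shift [-0.1  0.3  0.6] rotvec [-0.0005 -0.0013  0.0007]
```

View pics/s11z.png

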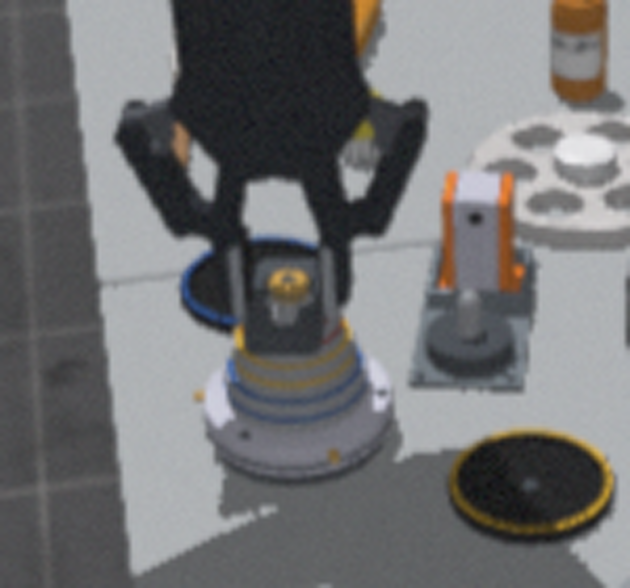

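```bash
python3 -m jog '[{"wx":0,"wy":0,"wz":0,"x":0,"y":0,"z":-4,"grip":1},{"wx":0,"wy":0,"wz":0,"x":0,"y":0,"z":-8,"grip":1},{"wx":0,"wy":0,"wz":0,"x":0,"y":0,"z":-12,"grip":1},{"wx":0,"wy":0,"wz":0,"x":0,"y":0,"z":-20,"grip":1},{"wx":0,"wy":0,"wz":0,"x":0,"y":0,"z":-25,"grip":1},{"wx":0,"wy":0,"wz":0,"x":0,"y":0,"z":-25,"grip":1},{"wx":0,"wy":0,"wz":0,"x":0,"y":0,"z":0,"grip":1},{"wx":0,"wy":0,"wz":0,"x":0,"y":0,"z":0,"grip":1}]'
python3 - <<'E'
from h import *
go(424.3,218,74,-13.5)
cm,p,d=shot('wrist','w12'); shot('side','s12')
E
```

```text
time_s: 19.85
eef_pos: [424.3, 218.2, 175.5]
tcp_rot: [0.993, -0.117, 0.002, -0.001]
wrist_force: [-0.5, -0.1, -1.8]
opening: 32.3
t 19.85 pos [424.3 218.2 175.5] yaw -13.46 F [-0.5 -0.1 -1.8] open 32.3
shift now [ -0.3   0.4 101.5] after-turn shift [  0.    0.2 101.5] rotvec [-0.0017 -0.0032  0.0007]
```

View pics/w12.png

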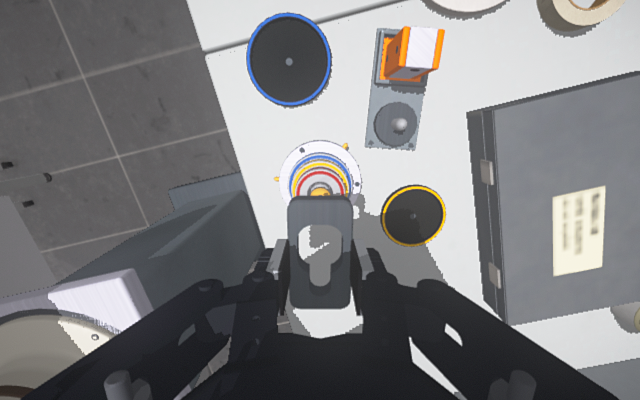

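View pics/s12.png

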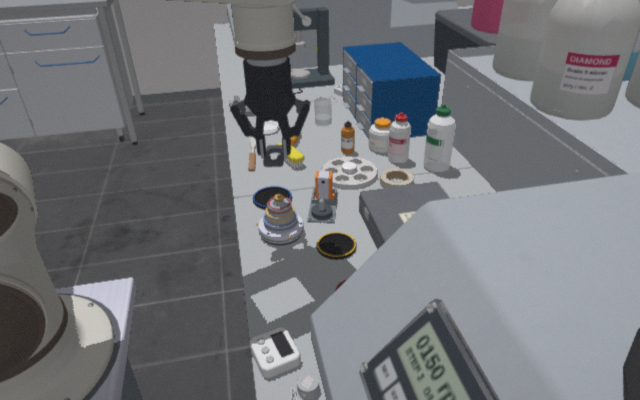

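Run:
```python
from h import *
cm,p,d,H,S,V=load('w12','wrist')
s=get_state();r=R.from_quat(s['tcp_rot']).as_matrix();e=np.array(s['eef_pos'])
M=cm[1]
P=(cloud(cm,d)-e)@r
for u,v in [(297,240),(345,240),(320,203),(320,300)]: print(P[v,u].round(1))
zt=e[2]+7.4
cal=lambda u,v:((onplane(cm,u,v,zt)-e)@r).round(1)
print('ends',cal(320,196),cal(320,308),'sides',cal(288,245),cal(352,245),'eye L R T',cal(298,243),cal(344,243),cal(321,224.5),'slot end',cal(321,284))
print('shoulder',onplane(cm,395,124,16).round(1),'tip',onplane(cm,400,125,40).round(1))
cm,p,d,H,S,V=load('w10','wrist')
print('tip10',onplane(cm,413,127,40).round(1))
go(516.2,265.5,120,72.6)
```

```text
[-12.7  -9.7  -3.3]
[ 12.6 -11.   -6.3]
[ -0.4 -31.4  -7.2]
[-0.4 24.8 -6.8]
ends [ -0.4 -35.1  -7.3] [-0.4 29.5 -7.4] sides [-17.   -8.7  -7.4] [16.3 -8.7 -7.3] eye L R T [-11.8  -9.8  -7.4] [12.1 -9.8 -7.4] [  0.1 -20.1  -7.4] slot end [ 0.2 14.3 -7.4]
shoulder [515.3 266.   16. ] tip [513.8 265.7  40. ]
tip10 [513.6 266.6  40. ]
t 19.95 pos [424.3 218.2 175.3] yaw -13.46 F [-0.2  0.5 -0.5] open 32.0
shift now [ 78.2 -67.3  55.6] after-turn shift [72.6 73.6 55.3] rotvec [ 9.0000e-04 -3.4000e-03 -1.5021e+00]
```

```bash
python3 -m jog '[{"wx":0,"wy":0,"wz":-0.1,"x":0,"y":0,"z":0,"grip":1},{"wx":0,"wy":0,"wz":-0.15,"x":0,"y":0,"z":-1,"grip":1},{"wx":0,"wy":0,"wz":-0.15,"x":0,"y":0,"z":-1,"grip":1},{"wx":0,"wy":0,"wz":-0.15,"x":0,"y":0,"z":-1,"grip":1},{"wx":0,"wy":0,"wz":-0.15,"x":0,"y":0,"z":-1,"grip":1},{"wx":0,"wy":0,"wz":-0.15,"x":0,"y":0,"z":-1,"grip":1},{"wx":0,"wy":0,"wz":-0.15,"x":0,"y":0,"z":-1,"grip":1},{"wx":0,"wy":0,"wz":-0.15,"x":0,"y":0,"z":-1,"grip":1},{"wx":0,"wy":0,"wz":-0.15,"x":0,"y":0,"z":-1,"grip":1},{"wx":0,"wy":0,"wz":-0.15,"x":0,"y":0,"z":0,"grip":1},{"wx":0,"wy":0,"wz":0,"x":0,"y":0,"z":0,"grip":1},{"wx":0,"wy":0,"wz":0,"x":0,"y":0,"z":0,"grip":1}]'
python3 -c "
from h import *
go(523,263,110,72.6)"
```

```text
time_s: 21.45
eef_pos: [421.0, 217.1, 174.7]
tcp_rot: [0.809, 0.588, -0.006, -0.002]
wrist_force: [0.2, 0.3, -1.4]
opening: 32.0
t 21.45 pos [421.  217.1 174.7] yaw 72.05 F [ 0.2  0.3 -1.4] open 32.0
shift now [75.6 83.5 63.3] after-turn shift [74.3 83.6 64.7] rotvec [-0.0094  0.007  -0.0097]
```

```bash
python3 -m jog '[{"wx":-0.009,"wy":0.007,"wz":-0.01,"x":8,"y":9,"z":0,"grip":1},{"wx":0,"wy":0,"wz":0,"x":18,"y":20,"z":5,"grip":1},{"wx":0,"wy":0,"wz":0,"x":18,"y":20,"z":15,"grip":1},{"wx":0,"wy":0,"wz":0,"x":18,"y":20,"z":20,"grip":1},{"wx":0,"wy":0,"wz":0,"x":9,"y":10,"z":15,"grip":1},{"wx":0,"wy":0,"wz":0,"x":0,"y":0,"z":0,"grip":1},{"wx":0,"wy":0,"wz":0,"x":0,"y":0,"z":0,"grip":1}]'
python3 - <<'E'
from h import *
go(523,263,80,72.6)
shot('wrist','w13')
E
```

```text
time_s: 22.32
eef_pos: [524.2, 263.7, 117.8]
tcp_rot: [0.808, 0.589, 0.002, 0.0]
wrist_force: [0.2, 0.4, -1.3]
opening: 31.6
t 22.32 pos [524.2 263.7 117.8] yaw 72.11 F [ 0.2  0.4 -1.3] open 31.6
shift now [-1.1 -1.1 37.8] after-turn shift [-1.  -1.  37.8] rotvec [ 0.0033 -0.0029 -0.0085]
```

View pics/w13.png

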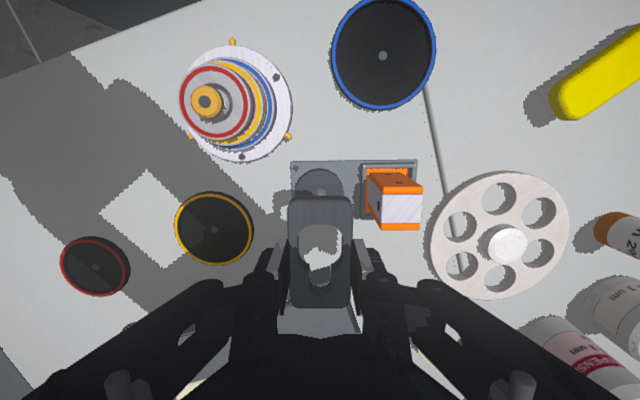

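```bash
python3 - <<'E'
from h import *
s=get_state();r=R.from_quat(s['tcp_rot']).as_matrix();e=np.array(s['eef_pos'])
acc=[]
for n in('side','wrist'):
    cm,p,d=shot(n,n+'13b'); P=cloud(cm,d); Q=((P-e)@r); ok=(d>0)
    acc.append(Q[ok])
Q=acc[0]
def rep(Q,y0,y1):
  for z in range(0,-110,-8):
    m=(Q[:,2]<=z)&(Q[:,2]>z-8)&(Q[:,1]>y0)&(Q[:,1]<y1)&(abs(Q[:,0])<75)
    if m.sum(): print(z,m.sum(),'x',np.percentile(Q[m,0],[0.5,10,50,90,99.5]).round(0))
rep(Q,-25,25);print();rep(acc[1],-25,25)
E
cd .;python3 - <<'E'
import cv2
x=cv2.imread('pics/side13b.png')[80:240,230:420];cv2.imwrite('pics/s13z.png',cv2.resize(x,None,fx=4,fy=3.75,interpolation=cv2.INTER_CUBIC))
E
```

```text
0 167 x [-30. -25. -15.   9.  15.]
-8 62 x [-34. -31. -24.  11.  16.]
-16 48 x [-34. -33. -30.  -9.  15.]
-24 48 x [-35. -33. -29. -22.  17.]
-32 24 x [-33. -33. -30.  15.  16.]
-40 17 x [-49. -48. -47. -28.  19.]
-48 56 x [-52. -50. -49. -29.  11.]
-56 48 x [-56. -54. -48. -43. -23.]
-64 57 x [-60. -58. -55. -18.  14.]
-72 74 x [-63. -61. -59. -17.  10.]
-80 73 x [-67. -64. -61. -22. -16.]
-88 103 x [-70. -68. -36. -21.  10.]
-96 165 x [-70. -68. -54.  -6.   8.]
-104 135 x [-55. -48. -37.   6.  13.]

0 3207 x [-21. -15.  -0.  15.  21.]
-8 567 x [-29. -25.  -6.  25.  29.]
-16 550 x [-29. -26.  16.  26.  29.]
-24 629 x [-29. -26.  16.  26.  29.]
-32 919 x [-24. -19.  16.  19.  24.]
-40 1121 x [-45. -35. -17.  34.  45.]
-48 3677 x [-49. -41. -17.  40.  49.]
-56 4560 x [-52. -46.  19.  46.  52.]
-64 4273 x [-55. -48. -13.  48.  55.]
-72 8569 x [-58. -48.   0.  48.  59.]
-80 9224 x [-62. -53.  -0.  53.  62.]
-88 10197 x [-65. -56.   0.  56.  65.]
-96 2724 x [-59. -17.   0.  17.  58.]
```

View pics/s13z.png

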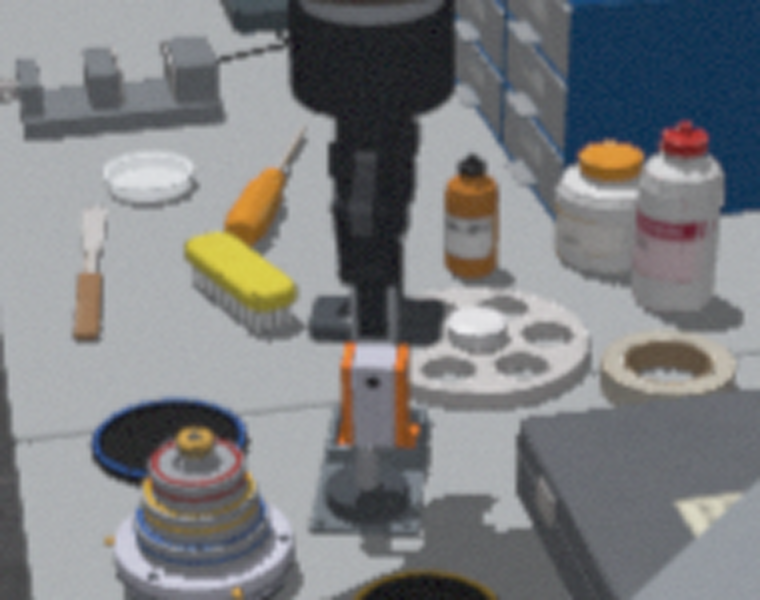

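The linkage elbows spread to about ±49 mm at block-top height and would touch the block if the jaws lay along the stand. I'll turn the plate about 60° so the tail still clears the block and its neighbours and the elbows stay away from the block.

```bash
python3 -m jog '[{"wx":0.003,"wy":-0.003,"wz":0.1,"x":0,"y":0,"z":0,"grip":1},{"wx":0,"wy":0,"wz":0.15,"x":0,"y":0,"z":-1,"grip":1},{"wx":0,"wy":0,"wz":0.15,"x":0,"y":0,"z":-1,"grip":1},{"wx":0,"wy":0,"wz":0.15,"x":0,"y":0,"z":-1,"grip":1},{"wx":0,"wy":0,"wz":0.15,"x":0,"y":0,"z":-1,"grip":1},{"wx":0,"wy":0,"wz":0.15,"x":0,"y":0,"z":-1,"grip":1},{"wx":0,"wy":0,"wz":0.15,"x":0,"y":0,"z":0,"grip":1},{"wx":0,"wy":0,"wz":0.02,"x":0,"y":0,"z":0,"grip":1},{"wx":0,"wy":0,"wz":0,"x":0,"y":0,"z":0,"grip":1}]'
python3 -c "
from h import *
go(517.4,257.9,80,12.6)"
```

```text
time_s: 23.6
eef_pos: [523.5, 263.3, 129.9]
tcp_rot: [0.995, 0.104, 0.005, -0.001]
wrist_force: [-0.5, 0.2, -0.7]
opening: 32.2
t 23.6 pos [523.5 263.3 129.9] yaw 11.97 F [-0.5  0.2 -0.7] open 32.2
shift now [-7.6  4.1 49.9] after-turn shift [-7.1  3.9 49.9] rotvec [-0.0012 -0.01   -0.0109]
```

```bash
python3 -m jog '[{"wx":-0.001,"wy":-0.01,"wz":-0.01,"x":-4,"y":2,"z":10,"grip":1},{"wx":0,"wy":0,"wz":0,"x":-3,"y":2,"z":20,"grip":1},{"wx":0,"wy":0,"wz":0,"x":0,"y":0,"z":14,"grip":1},{"wx":0,"wy":0,"wz":0,"x":0,"y":0,"z":0,"grip":1},{"wx":0,"wy":0,"wz":0,"x":0,"y":0,"z":0,"grip":1}]'
python3 - <<'E'
from h import *
go(517.4,257.9,60,12.6)
shot('wrist','w14');shot('side','s14');
cm,p,d=load('s14','side')[:3]
x=p[100:240,240:400];cv2.imwrite('pics/s14z.png',cv2.resize(x,None,fx=4,fy=4,interpolation=cv2.INTER_CUBIC)[...,::-1])
E
```

```text
time_s: 24.22
eef_pos: [516.9, 257.4, 83.5]
tcp_rot: [0.994, 0.113, -0.001, 0.0]
wrist_force: [0.3, 0.5, -1.5]
opening: 32.2
t 24.23 pos [516.9 257.4  83.5] yaw 13.02 F [ 0.3  0.5 -1.5] open 32.2
shift now [ 0.7 -0.3 23.5] after-turn shift [ 0.6 -0.3 23.5] rotvec [0.     0.0018 0.0073]
```

View pics/w14.png

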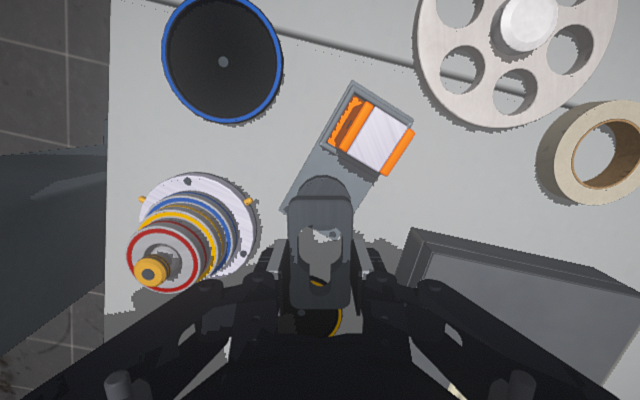

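View pics/s14z.png

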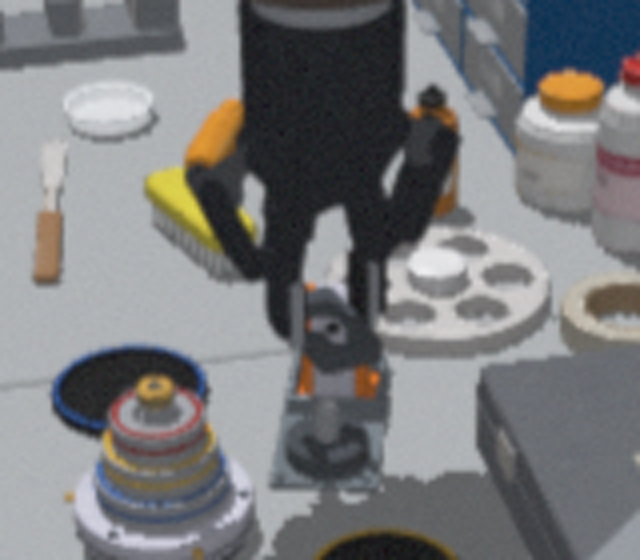

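Run:
```python
from h import *
cm,p,d,H,S,V=load('w14','wrist');c,M=cm
def proj(P):
    q=M[:3,:3].T@(np.array(P)-M[:3,3]);return (c['cx']+c['fx']*q[0]/-q[2],c['cy']-c['fy']*q[1]/-q[2])
for P in [(515.7,265.3,40),(515.7,265.3,16),(515.7,265.3+22,16)]: print(P,np.round(proj(P),1))
x=p[60:320,230:430];cv2.imwrite('pics/w14z.png',cv2.resize(x,None,fx=3,fy=2.3*1.3,interpolation=cv2.INTER_CUBIC)[:780,:,::-1][:600])
# block & stand check
P=cloud(cm,d);rect('block',pts(cm,(P[...,2]>57)&(P[...,2]<74),(320,85,420,185),64))
```

```text
(515.7, 265.3, 40) [321.4 215.4]
(515.7, 265.3, 16) [321.3 205.4]
(515.7, 287.3, 16) [327.9 178.2]
block rect [533.3 323.6] [29.7 34. ] 72.8
```

View pics/w14z.png

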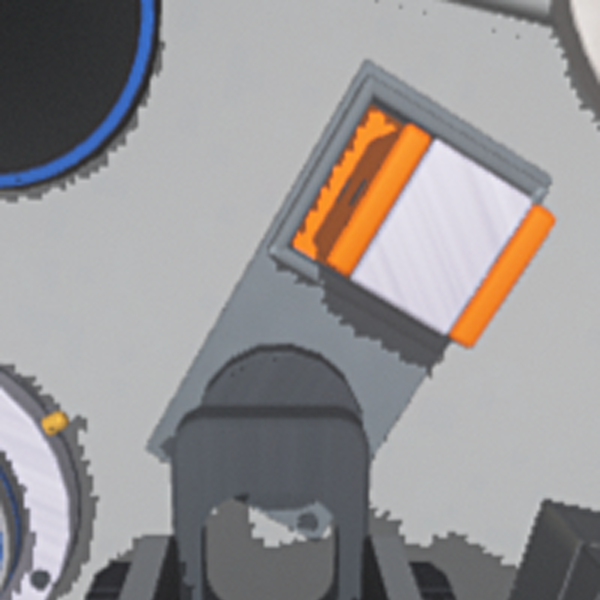

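```bash
python3 -m jog '[{"wx":0,"wy":0.002,"wz":0.007,"x":0,"y":-1.5,"z":10,"grip":1},{"wx":0,"wy":0,"wz":0,"x":0,"y":0,"z":14,"grip":1},{"wx":0,"wy":0,"wz":0,"x":0,"y":0,"z":6,"grip":1},{"wx":0,"wy":0,"wz":0,"x":0,"y":0,"z":0,"grip":1},{"wx":0,"wy":0,"wz":0,"x":0,"y":0,"z":0,"grip":1}]'
python3 - <<'E'
from h import *
go(517.2,258.9,19,12.6)
shot('wrist','w15');cm,p,d=shot('side','s15')
x=p[120:240,260:380];cv2.imwrite('pics/s15z.png',cv2.resize(x,None,fx=5,fy=5,interpolation=cv2.INTER_CUBIC)[...,::-1])
E
```

```text
time_s: 24.95
eef_pos: [516.6, 259.1, 51.7]
tcp_rot: [0.994, 0.11, 0.0, -0.0]
wrist_force: [-0.4, -0.0, -0.9]
opening: 31.6
t 24.95 pos [516.6 259.1  51.7] yaw 12.6 F [-0.4 -0.  -0.9] open 31.6
shift now [ 0.5  0.3 32.7] after-turn shift [ 0.5  0.3 32.7] rotvec [-0.0001 -0.0009 -0.0001]
```

View pics/s15z.png

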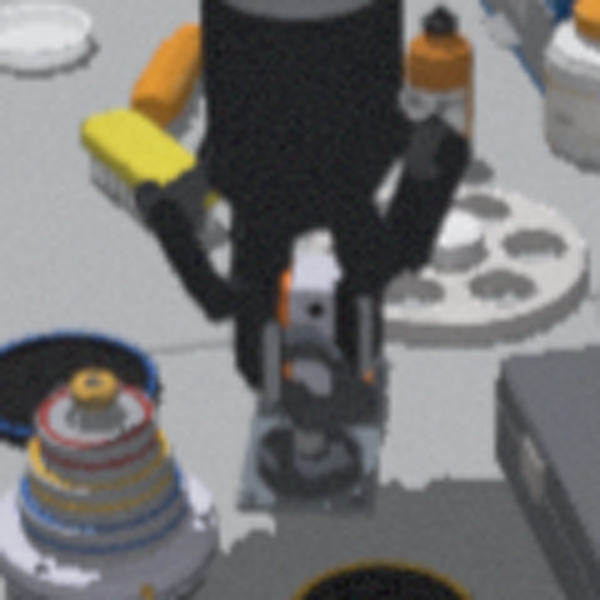

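View pics/w15.png

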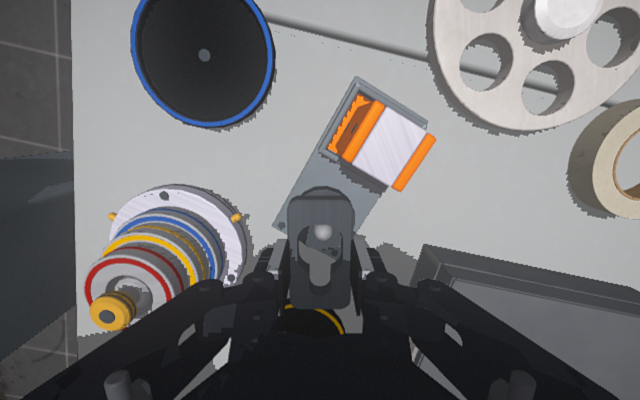

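Run:
```python
from h import *
cm,p,d,H,S,V=load('w15','wrist')
s=get_state();r=R.from_quat(s['tcp_rot']).as_matrix();e=np.array(s['eef_pos'])
for u,v,z in [(323,232,40),(315,232,40),(331,232,40),(323,225,38)]: P=onplane(cm,u,v,z);print(P.round(1),((P-e)@r).round(1))
x=p[180:320,270:370];cv2.imwrite('pics/w15z.png',cv2.resize(x,None,fx=4.2,fy=4.2,interpolation=cv2.INTER_CUBIC)[...,::-1])
```

```text
[516.3 267.7  40. ] [ 1.5 -8.5 11.9]
[511.7 266.7  40. ] [-3.2 -8.5 11.9]
[520.9 268.8  40. ] [ 6.1 -8.5 11.9]
[515.5 271.3  38. ] [  1.5 -12.1  13.9]
```

View pics/w15z.png

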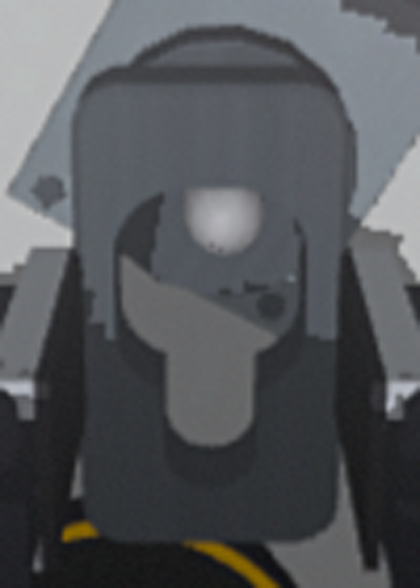

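```bash
python3 -m jog '[{"wx":0,"wy":0,"wz":0,"x":1.5,"y":-1,"z":5,"grip":1},{"wx":0,"wy":0,"wz":0,"x":0,"y":0,"z":9,"grip":1},{"wx":0,"wy":0,"wz":0,"x":0,"y":0,"z":9,"grip":1},{"wx":0,"wy":0,"wz":0,"x":0,"y":0,"z":3,"grip":1},{"wx":0,"wy":0,"wz":0,"x":0,"y":0,"z":0,"grip":1}]'
python3 -c "
from h import *
go(517.2,258.9,18.6,12.6)"
```

```text
time_s: 25.68
eef_pos: [518.0, 260.5, 23.9]
tcp_rot: [0.994, 0.11, 0.001, -0.0]
wrist_force: [-0.3, -0.2, -0.2]
opening: 31.7
t 25.68 pos [518.  260.5  23.9] yaw 12.6 F [-0.3 -0.2 -0.2] open 31.7
shift now [-1.1  1.4  5.3] after-turn shift [-1.1  1.4  5.3] rotvec [-0.0001 -0.0011 -0.    ]
```

```bash
python3 -m jog '[{"wx":0,"wy":0,"wz":0,"x":0,"y":0,"z":3,"grip":1},{"wx":0,"wy":0,"wz":0,"x":0,"y":0,"z":2,"grip":1}]'; python3 -m jog '[{"wx":0,"wy":0,"wz":0,"x":0,"y":0,"z":1.5,"grip":1},{"wx":0,"wy":0,"wz":0,"x":0,"y":0,"z":1,"grip":1}]'; python3 -m jog '[{"wx":0,"wy":0,"wz":0,"x":0,"y":0,"z":1,"grip":1}]'
```

```text
time_s: 25.92
eef_pos: [518.2, 260.6, 19.0]
tcp_rot: [0.994, 0.11, 0.001, -0.0]
wrist_force: [0.8, 0.8, -1.2]
opening: 31.6
time_s: 26.18
eef_pos: [518.4, 260.6, 18.6]
tcp_rot: [0.994, 0.11, 0.001, -0.0]
wrist_force: [-8.7, -3.9, 16.6]
opening: 31.9
time_s: 26.3
eef_pos: [518.3, 260.6, 18.6]
tcp_rot: [0.994, 0.11, 0.001, -0.0]
wrist_force: [-7.1, -3.5, 14.3]
opening: 31.7
```

```bash
python3 -m jog '[{"wx":0,"wy":0,"wz":0,"x":0,"y":0,"z":0,"grip":1},{"wx":0,"wy":0,"wz":0,"x":0,"y":0,"z":0,"grip":0.45},{"wx":0,"wy":0,"wz":0,"x":0,"y":0,"z":0,"grip":0.45},{"wx":0,"wy":0,"wz":0,"x":0,"y":0,"z":0,"grip":0.45},{"wx":0,"wy":0,"wz":0,"x":0,"y":0,"z":-8,"grip":0.45},{"wx":0,"wy":0,"wz":0,"x":0,"y":0,"z":-25,"grip":0.45},{"wx":0,"wy":0,"wz":0,"x":0,"y":0,"z":-45,"grip":0.45},{"wx":0,"wy":0,"wz":0,"x":0,"y":0,"z":-45,"grip":0.45},{"wx":0,"wy":0,"wz":0,"x":0,"y":0,"z":-45,"grip":0},{"wx":0,"wy":0,"wz":0,"x":0,"y":0,"z":-15,"grip":0},{"wx":0,"wy":0,"wz":0,"x":0,"y":0,"z":0,"grip":0}]'
python3 - <<'E'
from h import *
go(426,224.7,130,12.6)
shot('wrist','w16');
E
```

```text
time_s: 27.68
eef_pos: [517.4, 260.3, 209.7]
tcp_rot: [0.994, 0.11, 0.002, -0.0]
wrist_force: [0.2, 0.3, 0.3]
opening: 84.9
t 27.68 pos [517.4 260.3 209.7] yaw 12.61 F [0.2 0.3 0.3] open 84.9
shift now [-97.3  14.8  79.4] after-turn shift [-97.   14.8  79.7] rotvec [-0.0001 -0.0037  0.0001]
```

View pics/w16.png

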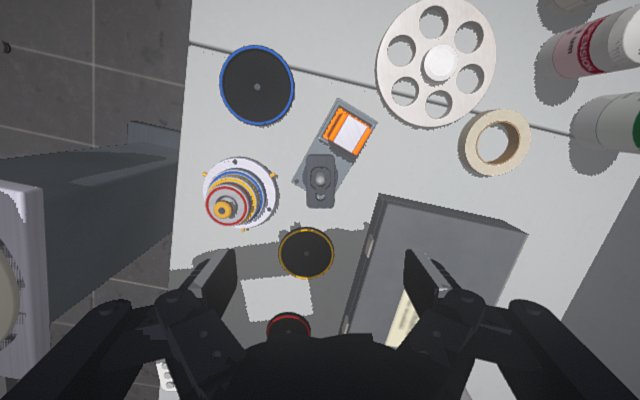

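```bash
python3 -m jog '[{"wx":0,"wy":-0.003,"wz":0,"x":-15,"y":3,"z":0,"grip":0},{"wx":0,"wy":0,"wz":0,"x":-30,"y":5,"z":10,"grip":0},{"wx":0,"wy":0,"wz":0,"x":-30,"y":5,"z":25,"grip":0},{"wx":0,"wy":0,"wz":0,"x":-20,"y":2,"z":25,"grip":0},{"wx":0,"wy":0,"wz":0,"x":0,"y":0,"z":0,"grip":0},{"wx":0,"wy":0,"wz":0,"x":0,"y":0,"z":0,"grip":0}]'
python3 - <<'E'
from h import *
go(426,224.7,61,12.6)
cm,p,d=shot('wrist','w17')
c,M=cm
def proj(P):
    q=M[:3,:3].T@(np.array(P)-M[:3,3]);return (c['cx']+c['fx']*q[0]/-q[2],c['cy']-c['fy']*q[1]/-q[2])
print(proj((426,224.7,90)))
E
```

```text
time_s: 28.48
eef_pos: [419.6, 221.7, 141.5]
tcp_rot: [0.994, 0.11, -0.005, 0.001]
wrist_force: [0.8, 0.2, -0.8]
opening: 85.6
t 28.48 pos [419.6 221.7 141.5] yaw 12.61 F [ 0.8  0.2 -0.8] open 85.6
shift now [ 7.8 -1.6 80.4] after-turn shift [ 6.9 -1.6 80.5] rotvec [0.0011 0.0106 0.0001]
(np.float64(330.53530947072795), np.float64(220.0662798392164))
```

View pics/w17.png

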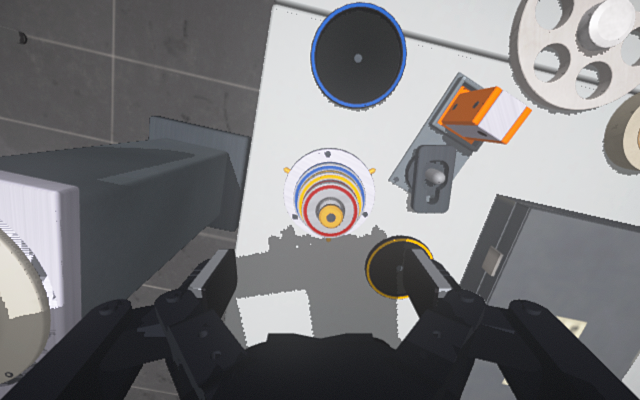

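Run:
```python
from h import *
cm,p,d,H,S,V=load('w17','wrist')
brass=(H>12)&(H<30)&(S>110)
circ('head',pts(cm,brass,(316,202,345,229),90))
circ('red',pts(cm,((H<8)|(H>170))&(S>90),(290,175,370,245),72))
circ('L',pts(cm,(H>100)&(H<130)&(S>90),(305,2,415,112),8))
```

```text
head circ [425.3 227.7] 8.7 ell [425.2 227.7] [16.7 16.9]
red circ [425.8 225.6] 21.2 ell [425.7 225.7] [41.4 41.7]
L circ [423.6 350.3] 42.0 ell [423.6 350.3] [82.9 83.2]
```

```bash
python3 -m jog '[{"wx":0.001,"wy":0.01,"wz":0,"x":7,"y":-2,"z":10,"grip":0},{"wx":0,"wy":0,"wz":0,"x":0,"y":0,"z":25,"grip":0},{"wx":0,"wy":0,"wz":0,"x":0,"y":0,"z":25,"grip":0},{"wx":0,"wy":0,"wz":0,"x":0,"y":0,"z":8,"grip":0},{"wx":0,"wy":0,"wz":0,"x":0,"y":0,"z":0,"grip":0},{"wx":0,"wy":0,"wz":0,"x":0,"y":0,"z":0,"grip":0}]'
python3 - <<'E'
from h import *
go(426,225.2,61,12.6)
E
```

```text
time_s: 29.28
eef_pos: [430.5, 226.9, 72.3]
tcp_rot: [0.994, 0.11, 0.002, -0.001]
wrist_force: [-0.1, -0.5, -0.5]
opening: 85.4
t 29.27 pos [430.5 226.9  72.3] yaw 12.6 F [-0.1 -0.5 -0.5] open 85.4
shift now [-4.8  0.7 11.3] after-turn shift [-4.7  0.7 11.3] rotvec [-0.0005 -0.0046 -0.0001]
```

```bash
python3 -m jog '[{"wx":0,"wy":-0.004,"wz":0,"x":-4.7,"y":0.7,"z":7,"grip":0.2},{"wx":0,"wy":0,"wz":0,"x":0,"y":0,"z":4,"grip":0.2},{"wx":0,"wy":0,"wz":0,"x":0,"y":0,"z":0,"grip":0.2}]'
python3 - <<'E'
from h import *
go(426,225.2,61,12.6)
E
```

```text
time_s: 29.65
eef_pos: [426.3, 225.3, 61.7]
tcp_rot: [0.994, 0.11, 0.001, -0.0]
wrist_force: [-0.8, -0.5, 0.4]
opening: 68.1
t 29.65 pos [426.3 225.3  61.7] yaw 12.6 F [-0.8 -0.5  0.4] open 68.1
shift now [-0.3  0.   0.7] after-turn shift [-0.3  0.   0.7] rotvec [-0.0007 -0.0023 -0.    ]
```

Now I'll close on the small weight and lift.

```bash
python3 -m jog '[{"wx":0,"wy":-0.002,"wz":0,"x":-0.3,"y":0,"z":0.5,"grip":1},{"wx":0,"wy":0,"wz":0,"x":0,"y":0,"z":0,"grip":1},{"wx":0,"wy":0,"wz":0,"x":0,"y":0,"z":0,"grip":1},{"wx":0,"wy":0,"wz":0,"x":0,"y":0,"z":0,"grip":1},{"wx":0,"wy":0,"wz":0,"x":0,"y":0,"z":0,"grip":1}]'
python3 - <<'E'
from h import *
go(426,225.2,61,12.6)
cm,p,d=shot('side','s18')
x=p[120:270,210:360];cv2.imwrite('pics/s18z.png',cv2.resize(x,None,fx=4,fy=4,interpolation=cv2.INTER_CUBIC)[...,::-1])
E
```

```text
time_s: 30.28
eef_pos: [426.2, 225.3, 61.9]
tcp_rot: [0.994, 0.11, 0.0, -0.0]
wrist_force: [0.4, -0.6, 0.2]
opening: 43.1
t 30.27 pos [426.2 225.3  61.9] yaw 12.6 F [ 0.4 -0.6  0.2] open 43.1
shift now [-0.2  0.   0.9] after-turn shift [-0.2  0.   0.9] rotvec [-0.0008 -0.0006 -0.0001]
```

View pics/s18z.png

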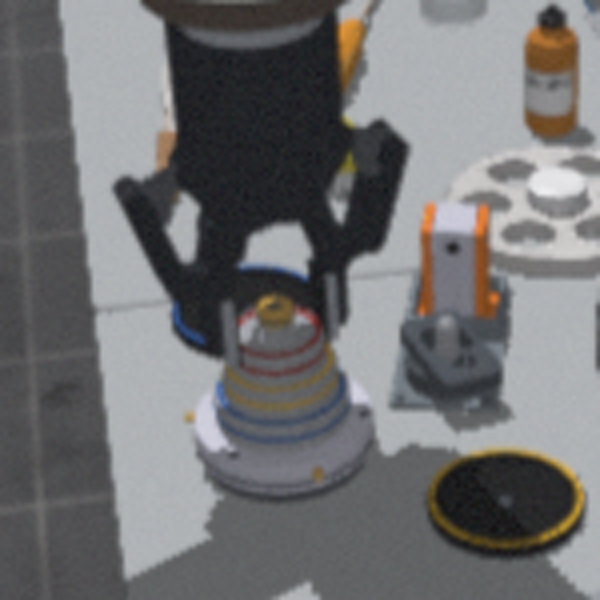

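```bash
python3 -m jog '[{"wx":0,"wy":0,"wz":0,"x":0,"y":0,"z":-5,"grip":1},{"wx":0,"wy":0,"wz":0,"x":0,"y":0,"z":-12,"grip":1},{"wx":0,"wy":0,"wz":0,"x":0,"y":0,"z":-20,"grip":1},{"wx":0,"wy":0,"wz":0,"x":0,"y":0,"z":-25,"grip":1},{"wx":0,"wy":0,"wz":0,"x":0,"y":0,"z":-15,"grip":1},{"wx":0,"wy":0,"wz":0,"x":0,"y":0,"z":0,"grip":1},{"wx":0,"wy":0,"wz":0,"x":0,"y":0,"z":0,"grip":1}]'
python3 - <<'E'
from h import *
go(521.5,26.3,80,12.6)
E
```

```text
time_s: 31.2
eef_pos: [425.9, 225.1, 143.2]
tcp_rot: [0.994, 0.11, 0.0, -0.0]
wrist_force: [0.3, -0.2, -2.0]
opening: 42.9
t 31.2 pos [425.9 225.1 143.2] yaw 12.6 F [ 0.3 -0.2 -2. ] open 42.9
shift now [ 49.9 214.9  63.1] after-turn shift [ 49.9 214.9  63.2] rotvec [-0.0008 -0.0008 -0.    ]
```

```bash
python3 -m jog '[{"wx":0,"wy":0,"wz":0,"x":3,"y":14,"z":0,"grip":1},{"wx":0,"wy":0,"wz":0,"x":7,"y":30,"z":0,"grip":1},{"wx":0,"wy":0,"wz":0,"x":7,"y":30,"z":0,"grip":1},{"wx":0,"wy":0,"wz":0,"x":7,"y":30,"z":0,"grip":1},{"wx":0,"wy":0,"wz":0,"x":7,"y":30,"z":0,"grip":1},{"wx":0,"wy":0,"wz":0,"x":7,"y":30,"z":10,"grip":1},{"wx":0,"wy":0,"wz":0,"x":6,"y":24,"z":20,"grip":1},{"wx":0,"wy":0,"wz":0,"x":2,"y":10,"z":15,"grip":1},{"wx":0,"wy":0,"wz":0,"x":0,"y":0,"z":0,"grip":1},{"wx":0,"wy":0,"wz":0,"x":0,"y":0,"z":0,"grip":1}]'
python3 - <<'E'
from h import *
go(521.5,26.3,60,12.6)
cm,p,d=shot('wrist','w19')
E
```

```text
time_s: 32.45
eef_pos: [514.9, 30.7, 91.1]
tcp_rot: [0.994, 0.109, -0.004, -0.0]
wrist_force: [-0.3, 0.3, -1.5]
opening: 43.2
t 32.45 pos [514.9  30.7  91.1] yaw 12.57 F [-0.3  0.3 -1.5] open 43.2
shift now [ 5.7  5.7 31. ] after-turn shift [ 5.5  5.7 31.1] rotvec [-0.0014  0.0079 -0.0006]
```

View pics/w19.png

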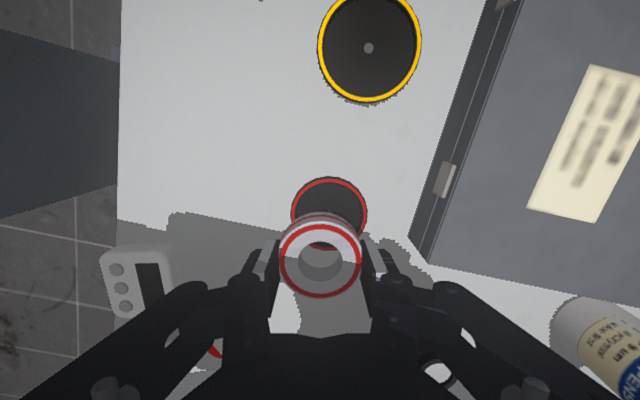

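Run:
```python
from h import *
cm,p,d,H,S,V=load('w19','wrist')
s=get_state();r=R.from_quat(s['tcp_rot']).as_matrix();e=np.array(s['eef_pos'])
red=((H<8)|(H>170))&(S>90)
w=pts(cm,red,(285,172,372,212),8)
# outer edge only: fit circle to convex upper arc with radius 31.5
from scipy.optimize import least_squares
u=comp(red,(285,172,372,212)); 
# keep, per column, the top pixel
top={}
for a,b in u: top[a]=min(top.get(a,1e9),b)
q=np.array([onplane(cm,a,b,8)[:2] for a,b in top.items() if b<205])
f=least_squares(lambda c:np.hypot(*(q-c[:2]).T)-c[2],[521,27,31]);print('seat',f.x.round(1),np.abs(f.fun).max().round(2))
f=least_squares(lambda c:np.hypot(*(q-c[:2]).T)-31.2,[521,27]);print('seat r fixed',f.x.round(1))
k=comp(red,(275,220,365,300));zt=e[2]+10.1
q=np.array([((onplane(cm,a,b,zt)-e)@r)[:2] for a,b in k]).astype(np.float32);circ('ring tool',q)
go(521.5,26.3,60,12.6)
```

```text
seat [522.4  26.4  31.9] 0.44
seat r fixed [522.2  27.3]
ring tool circ [ 3.2 -4.4] 26.6 ell [ 0.2 -2.4] [43. 47.]
t 32.5 pos [514.9  30.8  91.1] yaw 12.58 F [ 0.8  0.  -2. ] open 43.1
shift now [ 5.8  5.9 31. ] after-turn shift [ 5.5  5.8 31.1] rotvec [-0.0014  0.0078 -0.0003]
```

```bash
python3 - <<'E'
from h import *
cm=load('w19','wrist')[0]
s=get_state();r=R.from_quat(s['tcp_rot']).as_matrix();e=np.array(s['eef_pos'])
for u,v in [(320,222),(320,298),(279,260),(361,260)]: print(((onplane(cm,u,v,e[2]+10.1)-e)@r).round(1))
E
python3 -m jog '[{"wx":-0.001,"wy":0.008,"wz":0,"x":5,"y":5,"z":10,"grip":1},{"wx":0,"wy":0,"wz":0,"x":0,"y":0,"z":20,"grip":1},{"wx":0,"wy":0,"wz":0,"x":0,"y":0,"z":20,"grip":1},{"wx":0,"wy":0,"wz":0,"x":0,"y":0,"z":5,"grip":1},{"wx":0,"wy":0,"wz":0,"x":0,"y":0,"z":0,"grip":1},{"wx":0,"wy":0,"wz":0,"x":0,"y":0,"z":0,"grip":1}]'
python3 - <<'E'
from h import *
go(521.9,26.7,9.9,12.6)
cm,p,d=shot('wrist','w20')
E
```

```text
[ -0.2 -22.6 -10.1]
[ -0.2  21.  -10.1]
[-21.5  -1.6  -9.9]
[ 21.   -1.8 -10.3]
time_s: 33.25
eef_pos: [522.9, 28.4, 36.0]
tcp_rot: [0.994, 0.111, 0.003, 0.0]
wrist_force: [-0.5, 0.0, -2.1]
opening: 42.8
t 33.25 pos [522.9  28.4  36. ] yaw 12.78 F [-0.5  0.  -2.1] open 42.8
shift now [-1.5  1.4 26.1] after-turn shift [-1.3  1.4 26.1] rotvec [ 0.0011 -0.0061  0.0031]
```

View pics/w20.png

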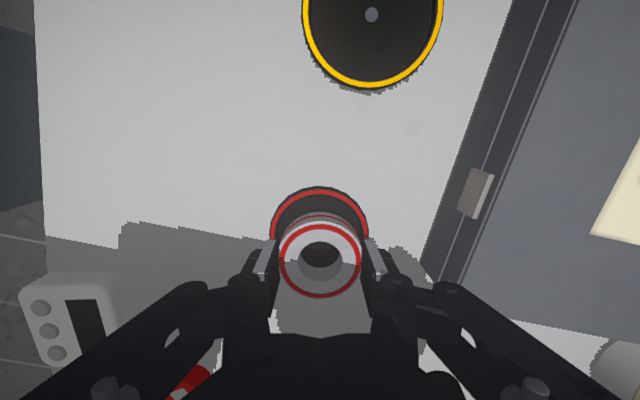

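Run:
```python
from h import *
from scipy.optimize import least_squares
cm,p,d,H,S,V=load('w20','wrist')
s=get_state();r=R.from_quat(s['tcp_rot']).as_matrix();e=np.array(s['eef_pos'])
red=((H<8)|(H>170))&(S>90)
top={}
for a,b in comp(red,(265,180,375,215)): top[a]=min(top.get(a,1e9),b)
q=np.array([((onplane(cm,a,b,8)-e)@r)[:2] for a,b in top.items()])
f=least_squares(lambda c:np.hypot(*(q-c[:2]).T)-31.2,[0,0]);print('seat in tool',f.x.round(1))
```

```text
seat in tool [-1.1  1. ]
```

```bash
python3 -m jog '[{"wx":0.001,"wy":-0.006,"wz":0,"x":-1,"y":1.5,"z":8,"grip":1},{"wx":0,"wy":0,"wz":0,"x":0,"y":0,"z":8,"grip":1},{"wx":0,"wy":0,"wz":0,"x":0,"y":0,"z":4,"grip":1},{"wx":0,"wy":0,"wz":0,"x":0,"y":0,"z":0,"grip":1}]'
python3 -c "
from h import *
go(521.9,26.7,9.9,12.6)"; python3 -m jog '[{"wx":0,"wy":0,"wz":0,"x":0,"y":0,"z":1.5,"grip":1},{"wx":0,"wy":0,"wz":0,"x":0,"y":0,"z":1,"grip":1}]'
```

```text
time_s: 33.8
eef_pos: [522.5, 26.5, 15.1]
tcp_rot: [0.994, 0.111, 0.0, 0.0]
wrist_force: [0.3, -0.1, -2.5]
opening: 42.7
t 33.8 pos [522.5  26.5  15.1] yaw 12.77 F [ 0.3 -0.1 -2.5] open 42.7
shift now [-0.5 -0.4  5.2] after-turn shift [-0.5 -0.4  5.2] rotvec [ 0.0004 -0.0006  0.003 ]
time_s: 34.05
eef_pos: [522.6, 26.5, 12.6]
tcp_rot: [0.994, 0.111, 0.0, 0.0]
wrist_force: [0.7, 0.1, -2.2]
opening: 42.9
```

```bash
python3 -m jog '[{"wx":0,"wy":0,"wz":0,"x":0,"y":0,"z":1,"grip":1},{"wx":0,"wy":0,"wz":0,"x":0,"y":0,"z":1,"grip":1}]';python3 -m jog '[{"wx":0,"wy":0,"wz":0,"x":0,"y":0,"z":1,"grip":1}]';python3 -m jog '[{"wx":0,"wy":0,"wz":0,"x":0,"y":0,"z":1,"grip":1}]'
```

```text
time_s: 34.3
eef_pos: [522.8, 26.4, 10.7]
tcp_rot: [0.994, 0.111, 0.001, 0.0]
wrist_force: [-0.3, 0.5, -2.9]
opening: 42.8
time_s: 34.42
eef_pos: [522.9, 26.5, 9.8]
tcp_rot: [0.994, 0.111, 0.001, 0.0]
wrist_force: [-5.9, 0.0, 14.3]
opening: 42.9
time_s: 34.55
eef_pos: [522.9, 26.5, 9.7]
tcp_rot: [0.994, 0.111, 0.001, 0.0]
wrist_force: [-11.8, 1.2, 26.6]
opening: 42.7
```

```bash
python3 -m jog '[{"wx":0,"wy":0,"wz":0,"x":0,"y":0,"z":-0.3,"grip":1},{"wx":0,"wy":0,"wz":0,"x":0,"y":0,"z":0,"grip":0.25},{"wx":0,"wy":0,"wz":0,"x":0,"y":0,"z":0,"grip":0.25},{"wx":0,"wy":0,"wz":0,"x":0,"y":0,"z":-3,"grip":0.25},{"wx":0,"wy":0,"wz":0,"x":0,"y":0,"z":-20,"grip":0.25},{"wx":0,"wy":0,"wz":0,"x":0,"y":0,"z":-45,"grip":0},{"wx":0,"wy":0,"wz":0,"x":0,"y":0,"z":-50,"grip":0},{"wx":0,"wy":0,"wz":0,"x":0,"y":-10,"z":-30,"grip":0},{"wx":0,"wy":0,"wz":0,"x":0,"y":-20,"z":0,"grip":0},{"wx":0,"wy":0,"wz":0,"x":0,"y":0,"z":0,"grip":0}]'
python3 - <<'E'
from h import *
go(426,225.2,130,12.6)
cm,p,d=shot('wrist','w21')
E
```

```text
time_s: 35.8
eef_pos: [515.9, 56.2, 164.3]
tcp_rot: [0.994, 0.111, 0.001, 0.0]
wrist_force: [0.4, -0.4, -0.0]
opening: 85.6
t 35.8 pos [515.9  56.2 164.3] yaw 12.75 F [ 0.4 -0.4 -0. ] open 85.6
shift now [ -50.5 -184.7   34. ] after-turn shift [ -50.9 -184.5   34.3] rotvec [ 0.0009 -0.0028  0.0026]
```

View pics/w21.png

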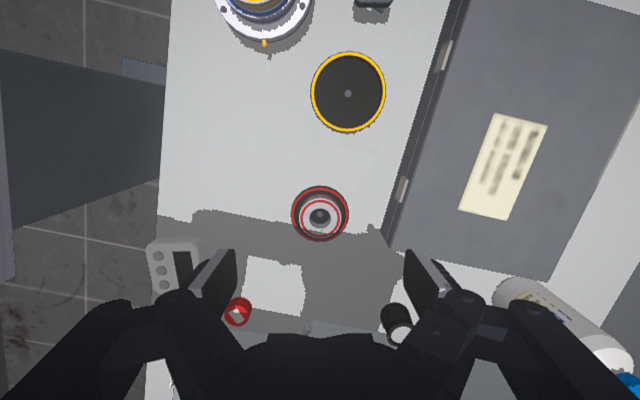

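The small weight is centred in the red seat at (320,214). On to the medium.

```bash
python3 -m jog '[{"wx":0,"wy":-0.003,"wz":0.002,"x":-4,"y":-14,"z":0,"grip":0},{"wx":0,"wy":0,"wz":0,"x":-8,"y":-30,"z":0,"grip":0},{"wx":0,"wy":0,"wz":0,"x":-8,"y":-30,"z":0,"grip":0},{"wx":0,"wy":0,"wz":0,"x":-8,"y":-30,"z":0,"grip":0},{"wx":0,"wy":0,"wz":0,"x":-8,"y":-30,"z":5,"grip":0},{"wx":0,"wy":0,"wz":0,"x":-8,"y":-26,"z":10,"grip":0},{"wx":0,"wy":0,"wz":0,"x":-4,"y":-14,"z":10,"grip":0},{"wx":0,"wy":0,"wz":0,"x":0,"y":0,"z":0,"grip":0},{"wx":0,"wy":0,"wz":0,"x":0,"y":0,"z":0,"grip":0}]'
python3 - <<'E'
from h import *
go(426,225.2,46,12.6)
cm,p,d=shot('wrist','w22')
E
```

```text
time_s: 36.98
eef_pos: [426.7, 219.0, 135.7]
tcp_rot: [0.994, 0.108, -0.003, 0.001]
wrist_force: [-0.1, 0.4, 0.9]
opening: 85.5
t 36.98 pos [426.7 219.  135.7] yaw 12.41 F [-0.1  0.4  0.9] open 85.5
shift now [ 1.2 -6.4 89.6] after-turn shift [ 0.7 -6.2 89.7] rotvec [ 0.0015  0.0061 -0.0033]
```

View pics/w22.png

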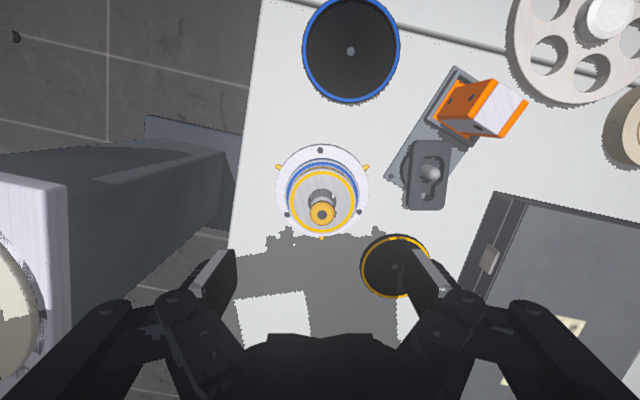

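Run:
```python
from h import *
for t,box in [('w22',(180,245,237,300)),('w20',(245,235,280,300)),('w12',(262,235,290,320))]:
    cm,p,d,H,S,V=load(t,'wrist'); c=get_calibration('wrist'); T=np.array(c['T_tool_cam'])
    Q=cloud((c,T),d); u0,v0,u1,v1=box; q=Q[v0:v1,u0:u1].reshape(-1,3); dd=d[v0:v1,u0:u1].ravel()
    q=q[(dd>0)&(q[:,2]<5)&(abs(q[:,1])<14)]
    print(t,'tool z max',np.percentile(q[:,2],[90,97,99.5,100]).round(1),'x',q[np.argsort(q[:,2])[-5:],0].round(1))
cm,p,d,H,S,V=load('w22','wrist')
yel=(H>15)&(H<32)&(S>100)
P=cloud(cm,d)
m=yel&(P[...,2]>50)&(P[...,2]<62)
circ('yellow',pts(cm,m,(280,165,360,240),56))
circ('headhole',pts(cm,yel,(307,200,337,228),90))
go(426,225.2,44.5,12.6)
```

```text
w22 tool z max [-19.7 -15.7 -13.3 -12. ] x [-43.3 -43.2 -43.5 -43.5 -43.5]
w20 tool z max [-12.2  -8.8  -6.1  -3.1] x [-24.9 -21.8 -21.8 -22.  -22.1]
w12 tool z max [-11.4  -7.1  -5.1  -4. ] x [-21.8 -19.7 -20.3 -22.9 -18.2]
yellow circ [425.8 225.6] 26.3 ell [425.8 225.7] [51.8 51.8]
headhole circ [426.1 224. ] 12.3 ell [425.9 225.6] [19.9 21. ]
t 37.02 pos [426.7 218.9 135.6] yaw 12.39 F [ 0.4 -1.1 -0.6] open 85.7
shift now [ 1.3 -6.4 91.1] after-turn shift [ 0.7 -6.3 91.1] rotvec [ 0.0015  0.0062 -0.0036]
```

```bash
python3 -m jog '[{"wx":0.001,"wy":0.006,"wz":-0.003,"x":0,"y":-6,"z":15,"grip":0},{"wx":0,"wy":0,"wz":0,"x":0,"y":0,"z":28,"grip":0},{"wx":0,"wy":0,"wz":0,"x":0,"y":0,"z":25,"grip":0},{"wx":0,"wy":0,"wz":0,"x":0,"y":0,"z":6,"grip":0},{"wx":0,"wy":0,"wz":0,"x":0,"y":0,"z":0,"grip":0},{"wx":0,"wy":0,"wz":0,"x":0,"y":0,"z":0,"grip":0}]'
python3 - <<'E'
from h import *
go(426,225.3,41,12.6)
E
```

```text
time_s: 37.78
eef_pos: [429.1, 222.4, 62.9]
tcp_rot: [0.994, 0.107, 0.002, -0.0]
wrist_force: [0.4, 0.7, 0.5]
opening: 85.6
t 37.77 pos [429.1 222.4  62.9] yaw 12.29 F [0.4 0.7 0.5] open 85.6
shift now [-2.5 -3.6 21.9] after-turn shift [-2.4 -3.6 21.9] rotvec [ 0.0005 -0.0048 -0.0054]
```

```bash
python3 -m jog '[{"wx":0,"wy":-0.005,"wz":-0.005,"x":-2.4,"y":-3.5,"z":8,"grip":0},{"wx":0,"wy":0,"wz":0,"x":0,"y":0,"z":9,"grip":0},{"wx":0,"wy":0,"wz":0,"x":0,"y":0,"z":3,"grip":0},{"wx":0,"wy":0,"wz":0,"x":0,"y":0,"z":0,"grip":0}]'
python3 - <<'E'
from h import *
go(426,225.3,41,12.6)
E
```

```text
time_s: 38.28
eef_pos: [426.3, 225.7, 42.5]
tcp_rot: [0.994, 0.11, 0.001, 0.0]
wrist_force: [0.0, 0.6, -0.3]
opening: 85.0
t 38.27 pos [426.3 225.7  42.5] yaw 12.61 F [ 0.   0.6 -0.3] open 85.0
shift now [-0.4  0.3  1.5] after-turn shift [-0.4  0.3  1.5] rotvec [ 0.0003 -0.001   0.0001]
```

```bash
python3 -m jog '[{"wx":0,"wy":-0.001,"wz":0,"x":-0.3,"y":0.3,"z":1.3,"grip":0.5},{"wx":0,"wy":0,"wz":0,"x":0,"y":0,"z":0,"grip":1},{"wx":0,"wy":0,"wz":0,"x":0,"y":0,"z":0,"grip":1},{"wx":0,"wy":0,"wz":0,"x":0,"y":0,"z":0,"grip":1},{"wx":0,"wy":0,"wz":0,"x":0,"y":0,"z":0,"grip":1}]'
python3 - <<'E'
from h import *
go(426,225.3,41,12.6)
cm,p,d=shot('side','s23')
x=p[120:270,210:360];cv2.imwrite('pics/s23z.png',cv2.resize(x,None,fx=4,fy=4,interpolation=cv2.INTER_CUBIC)[...,::-1])
E
```

```text
time_s: 38.9
eef_pos: [426.3, 225.4, 42.0]
tcp_rot: [0.994, 0.11, 0.0, 0.0]
wrist_force: [-0.1, -0.1, 1.2]
opening: 53.4
t 38.9 pos [426.3 225.4  42. ] yaw 12.6 F [-0.1 -0.1  1.2] open 53.4
shift now [-0.3 -0.   1. ] after-turn shift [-0.3 -0.   1. ] rotvec [ 0.0002 -0.0007  0.0001]
```

View pics/s23z.png

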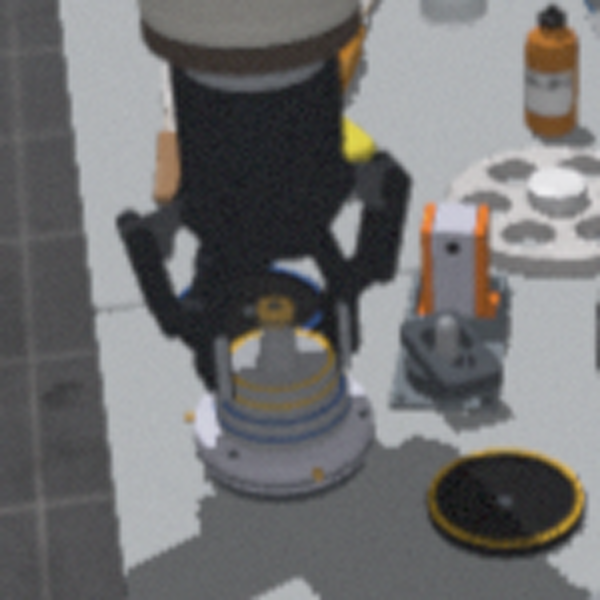

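```bash
python3 -m jog '[{"wx":0,"wy":0,"wz":0,"x":0,"y":0,"z":-4,"grip":1},{"wx":0,"wy":0,"wz":0,"x":0,"y":0,"z":-12,"grip":1},{"wx":0,"wy":0,"wz":0,"x":0,"y":0,"z":-22,"grip":1},{"wx":0,"wy":0,"wz":0,"x":0,"y":0,"z":-25,"grip":1},{"wx":0,"wy":0,"wz":0,"x":0,"y":0,"z":-25,"grip":1},{"wx":0,"wy":0,"wz":0,"x":0,"y":0,"z":-10,"grip":1},{"wx":0,"wy":0,"wz":0,"x":0,"y":0,"z":0,"grip":1},{"wx":0,"wy":0,"wz":0,"x":0,"y":0,"z":0,"grip":1}]'
python3 - <<'E'
from h import *
go(521.1,157,60,12.6)
E
```

```text
time_s: 39.95
eef_pos: [425.7, 225.1, 144.9]
tcp_rot: [0.994, 0.11, 0.0, 0.0]
wrist_force: [-0.1, 0.3, -3.9]
opening: 53.3
t 39.95 pos [425.7 225.1 144.9] yaw 12.6 F [-0.1  0.3 -3.9] open 53.3
shift now [78.2 87.3 85. ] after-turn shift [78.2 87.3 84.9] rotvec [ 0.0004 -0.0004  0.0001]
```

```bash
python3 -m jog '[{"wx":0,"wy":0,"wz":0,"x":8,"y":9,"z":0,"grip":1},{"wx":0,"wy":0,"wz":0,"x":18,"y":20,"z":0,"grip":1},{"wx":0,"wy":0,"wz":0,"x":18,"y":20,"z":0,"grip":1},{"wx":0,"wy":0,"wz":0,"x":18,"y":20,"z":10,"grip":1},{"wx":0,"wy":0,"wz":0,"x":12,"y":14,"z":20,"grip":1},{"wx":0,"wy":0,"wz":0,"x":3,"y":3,"z":20,"grip":1},{"wx":0,"wy":0,"wz":0,"x":0,"y":0,"z":12,"grip":1},{"wx":0,"wy":0,"wz":0,"x":0,"y":0,"z":0,"grip":1},{"wx":0,"wy":0,"wz":0,"x":0,"y":0,"z":0,"grip":1}]'
cat > ring.py <<'E'
from h import *
from scipy.optimize import least_squares
def seat(tag,mask,box,r,rt,e,vmax):
    cm=load(tag,'wrist')[0]
    top={}
    for a,b in comp(mask,box): top[a]=min(top.get(a,1e9),b)
    q=np.array([((onplane(cm,a,b,8)-e)@rt)[:2] for a,b in top.items() if b<vmax])
    f=least_squares(lambda c:np.hypot(*(q-c[:2]).T)-r,[0,0]);print('seat in tool',f.x.round(1),'res',np.abs(f.fun).max().round(1),len(q))
E
python3 - <<'E'
from h import *
go(521.1,157,30,12.6)
cm,p,d=shot('wrist','w24')
E
```

```text
time_s: 41.08
eef_pos: [524.2, 151.9, 76.2]
tcp_rot: [0.994, 0.11, -0.003, 0.001]
wrist_force: [-1.4, 0.2, -2.4]
opening: 52.6
t 41.08 pos [524.2 151.9  76.2] yaw 12.58 F [-1.4  0.2 -2.4] open 52.6
shift now [-1.7 -5.7 46.2] after-turn shift [-1.9 -5.7 46.2] rotvec [ 0.0009  0.006  -0.0003]
```

View pics/w24.png

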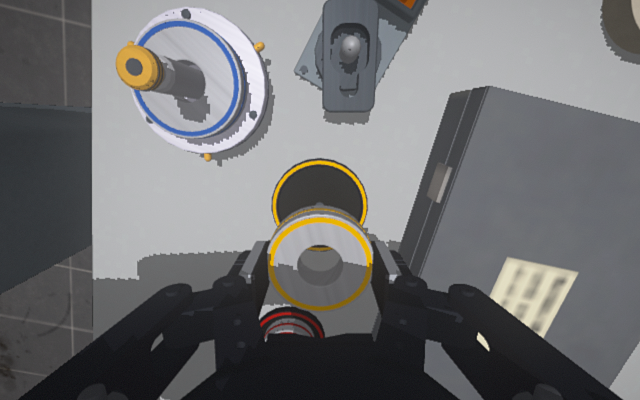

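Run:
```python
from ring import *
cm,p,d,H,S,V=load('w24','wrist')
s=get_state();r=R.from_quat(s['tcp_rot']).as_matrix();e=np.array(s['eef_pos'])
yel=(H>15)&(H<32)&(S>100)
seat('w24',yel,(265,155,375,215),36.5,r,e,203)
for u,v in [(320,219),(320,310),(268,264),(372,264)]: print(((onplane(cm,u,v,e[2]+14)-e)@r).round(1))
```

```text
seat in tool [-0.8 -6.4] res 0.5 94
[ -0.3 -25.6 -14. ]
[ -0.2  25.5 -14. ]
[-26.5  -1.5 -13.8]
[ 25.9  -1.7 -14.2]
```

```bash
python3 -m jog '[{"wx":0.001,"wy":0.006,"wz":0,"x":-1.5,"y":-6,"z":10,"grip":1},{"wx":0,"wy":0,"wz":0,"x":0,"y":0,"z":20,"grip":1},{"wx":0,"wy":0,"wz":0,"x":0,"y":0,"z":14,"grip":1},{"wx":0,"wy":0,"wz":0,"x":0,"y":0,"z":0,"grip":1},{"wx":0,"wy":0,"wz":0,"x":0,"y":0,"z":0,"grip":1}]'
python3 - <<'E'
from h import *
go(521.1,157.3,6,12.6)
cm,p,d=shot('wrist','w25')
E
```

```text
time_s: 41.75
eef_pos: [521.3, 159.2, 31.9]
tcp_rot: [0.994, 0.11, 0.002, -0.0]
wrist_force: [0.4, 0.1, -3.0]
opening: 53.3
t 41.75 pos [521.3 159.2  31.9] yaw 12.65 F [ 0.4  0.1 -3. ] open 53.3
shift now [-0.7  1.8 25.9] after-turn shift [-0.6  1.8 25.9] rotvec [-0.0003 -0.0039  0.0009]
```

View pics/w25.png

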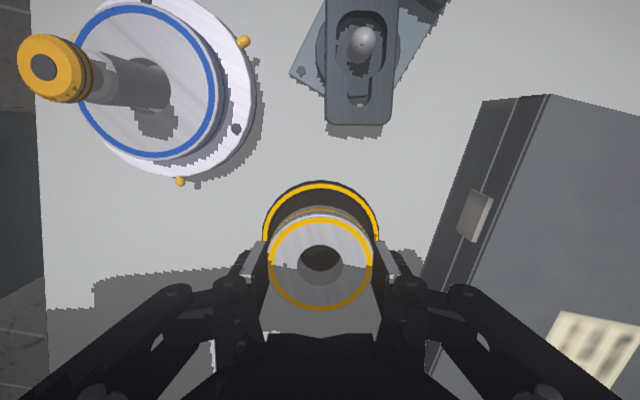

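```bash
python3 -m jog '[{"wx":0,"wy":-0.004,"wz":0,"x":-0.3,"y":1.3,"z":8,"grip":1},{"wx":0,"wy":0,"wz":0,"x":0,"y":0,"z":8,"grip":1},{"wx":0,"wy":0,"wz":0,"x":0,"y":0,"z":4,"grip":1},{"wx":0,"wy":0,"wz":0,"x":0,"y":0,"z":0,"grip":1}]'
python3 -m jog '[{"wx":0,"wy":0,"wz":0,"x":0,"y":0,"z":1.5,"grip":1},{"wx":0,"wy":0,"wz":0,"x":0,"y":0,"z":1.5,"grip":1}]'
```

```text
time_s: 42.3
eef_pos: [521.7, 157.7, 11.0]
tcp_rot: [0.994, 0.11, 0.0, -0.0]
wrist_force: [-0.1, -0.0, -1.9]
opening: 53.1
time_s: 42.55
eef_pos: [521.9, 157.8, 8.2]
tcp_rot: [0.994, 0.11, 0.001, -0.0]
wrist_force: [-0.7, -0.2, -2.8]
opening: 53.4
```

```bash
python3 -m jog '[{"wx":0,"wy":0,"wz":0,"x":0,"y":0,"z":1.2,"grip":1},{"wx":0,"wy":0,"wz":0,"x":0,"y":0,"z":1,"grip":1}]';python3 -m jog '[{"wx":0,"wy":0,"wz":0,"x":0,"y":0,"z":0.8,"grip":1}]'
```

```text
time_s: 42.8
eef_pos: [522.0, 157.8, 5.9]
tcp_rot: [0.994, 0.11, 0.001, -0.0]
wrist_force: [-0.9, 0.4, 9.4]
opening: 53.0
time_s: 42.92
eef_pos: [522.0, 157.8, 5.9]
tcp_rot: [0.994, 0.11, 0.001, -0.0]
wrist_force: [-9.6, -1.5, 20.0]
opening: 53.1
```

```bash
python3 -m jog '[{"wx":0,"wy":0,"wz":0,"x":0,"y":0,"z":-0.3,"grip":1},{"wx":0,"wy":0,"wz":0,"x":0,"y":0,"z":0,"grip":0.22},{"wx":0,"wy":0,"wz":0,"x":0,"y":0,"z":0,"grip":0.22},{"wx":0,"wy":0,"wz":0,"x":0,"y":0,"z":-3,"grip":0.22},{"wx":0,"wy":0,"wz":0,"x":0,"y":0,"z":-20,"grip":0.22},{"wx":0,"wy":0,"wz":0,"x":0,"y":0,"z":-45,"grip":0},{"wx":0,"wy":0,"wz":0,"x":0,"y":0,"z":-50,"grip":0},{"wx":0,"wy":0,"wz":0,"x":-10,"y":-10,"z":-25,"grip":0},{"wx":0,"wy":0,"wz":0,"x":-20,"y":-20,"z":0,"grip":0},{"wx":0,"wy":0,"wz":0,"x":-25,"y":-25,"z":0,"grip":0},{"wx":0,"wy":0,"wz":0,"x":-15,"y":-20,"z":0,"grip":0},{"wx":0,"wy":0,"wz":0,"x":0,"y":0,"z":0,"grip":0},{"wx":0,"wy":0,"wz":0,"x":0,"y":0,"z":0,"grip":0}]'
python3 - <<'E'
from h import *
go(426,225.3,60,12.6)
cm,p,d=shot('wrist','w26')
E
```

```text
time_s: 44.55
eef_pos: [435.6, 216.8, 156.5]
tcp_rot: [0.994, 0.11, 0.003, -0.0]
wrist_force: [0.0, -0.7, 0.2]
opening: 85.6
t 44.55 pos [435.6 216.8 156.5] yaw 12.6 F [ 0.  -0.7  0.2] open 85.6
shift now [ -8.  -10.4  96.5] after-turn shift [ -7.5 -10.4  96.5] rotvec [-0.0004 -0.0053  0.    ]
```

View pics/w26.png

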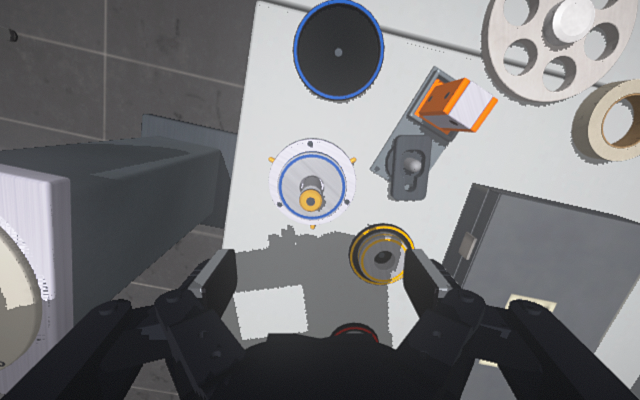

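```bash
python3 -m jog '[{"wx":0,"wy":-0.005,"wz":0,"x":-7.5,"y":-10,"z":10,"grip":0},{"wx":0,"wy":0,"wz":0,"x":0,"y":0,"z":25,"grip":0},{"wx":0,"wy":0,"wz":0,"x":0,"y":0,"z":28,"grip":0},{"wx":0,"wy":0,"wz":0,"x":0,"y":0,"z":20,"grip":0},{"wx":0,"wy":0,"wz":0,"x":0,"y":0,"z":0,"grip":0},{"wx":0,"wy":0,"wz":0,"x":0,"y":0,"z":0,"grip":0}]'
python3 - <<'E'
from h import *
go(426,225.3,24,12.6)
E
```

```text
time_s: 45.35
eef_pos: [424.7, 225.2, 68.5]
tcp_rot: [0.994, 0.108, -0.002, -0.0]
wrist_force: [-0.4, -0.4, -0.5]
opening: 85.4
t 45.35 pos [424.7 225.2  68.5] yaw 12.41 F [-0.4 -0.4 -0.5] open 85.4
shift now [ 1.4  0.2 44.5] after-turn shift [ 1.3  0.1 44.5] rotvec [-0.0005  0.0035 -0.0033]
```

```bash
python3 -m jog '[{"wx":0,"wy":0.0035,"wz":-0.003,"x":1.3,"y":0,"z":10,"grip":0},{"wx":0,"wy":0,"wz":0,"x":0,"y":0,"z":14,"grip":0},{"wx":0,"wy":0,"wz":0,"x":0,"y":0,"z":10,"grip":0},{"wx":0,"wy":0,"wz":0,"x":0,"y":0,"z":2,"grip":0},{"wx":0,"wy":0,"wz":0,"x":0,"y":0,"z":0,"grip":0}]'
python3 - <<'E'
from h import *
go(426,225.3,24,12.6)
E
```

```text
time_s: 45.98
eef_pos: [426.5, 225.6, 30.9]
tcp_rot: [0.994, 0.11, 0.001, -0.0]
wrist_force: [0.2, -0.0, 0.1]
opening: 85.8
t 45.98 pos [426.5 225.6  30.9] yaw 12.58 F [ 0.2 -0.   0.1] open 85.8
shift now [-0.6  0.2  6.9] after-turn shift [-0.5  0.2  6.9] rotvec [-0.0007 -0.0015 -0.0003]
```

```bash
python3 -m jog '[{"wx":0,"wy":-0.001,"wz":0,"x":-0.4,"y":0,"z":4,"grip":0},{"wx":0,"wy":0,"wz":0,"x":0,"y":0,"z":2,"grip":0},{"wx":0,"wy":0,"wz":0,"x":0,"y":0,"z":0,"grip":0}]'
python3 - <<'E'
from h import *
go(426,225.3,24,12.6)
E
python3 -m jog '[{"wx":0,"wy":0,"wz":0,"x":0,"y":0,"z":0,"grip":0.4},{"wx":0,"wy":0,"wz":0,"x":0,"y":0,"z":0,"grip":1},{"wx":0,"wy":0,"wz":0,"x":0,"y":0,"z":0,"grip":1},{"wx":0,"wy":0,"wz":0,"x":0,"y":0,"z":0,"grip":1}]'
python3 - <<'E'
from h import *
cm,p,d=shot('side','s27')
x=p[120:270,210:360];cv2.imwrite('pics/s27z.png',cv2.resize(x,None,fx=4,fy=4,interpolation=cv2.INTER_CUBIC)[...,::-1])
E
```

```text
time_s: 46.35
eef_pos: [426.4, 225.7, 25.0]
tcp_rot: [0.994, 0.11, 0.001, -0.0]
wrist_force: [-0.2, -0.0, 0.4]
opening: 85.5
t 46.35 pos [426.4 225.7  25. ] yaw 12.58 F [-0.2 -0.   0.4] open 85.5
shift now [-0.5  0.3  1. ] after-turn shift [-0.5  0.3  1. ] rotvec [-0.0008 -0.0014 -0.0003]
time_s: 46.85
eef_pos: [426.4, 225.7, 25.9]
tcp_rot: [0.994, 0.11, 0.001, -0.0]
wrist_force: [0.2, 0.1, -1.5]
opening: 63.0
```

View pics/s27z.png

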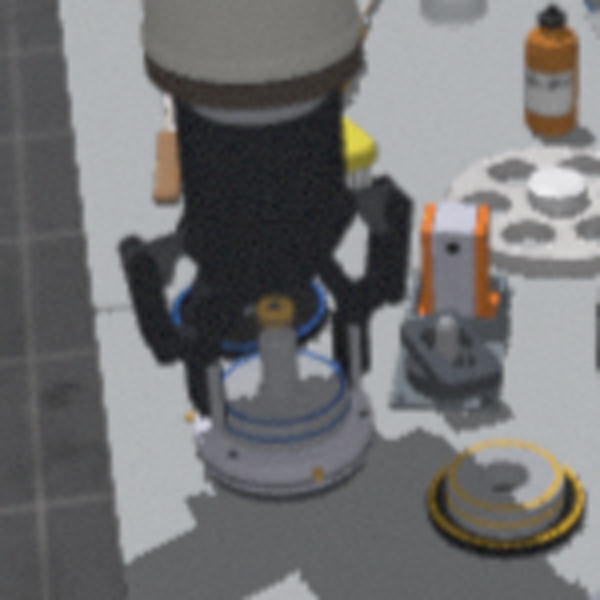

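```bash
python3 -m jog '[{"wx":0,"wy":0,"wz":0,"x":0,"y":0,"z":0,"grip":1},{"wx":0,"wy":0,"wz":0,"x":0,"y":0,"z":-4,"grip":1},{"wx":0,"wy":0,"wz":0,"x":0,"y":0,"z":-10,"grip":1},{"wx":0,"wy":0,"wz":0,"x":0,"y":0,"z":-20,"grip":1},{"wx":0,"wy":0,"wz":0,"x":0,"y":0,"z":-25,"grip":1},{"wx":0,"wy":0,"wz":0,"x":0,"y":0,"z":-25,"grip":1},{"wx":0,"wy":0,"wz":0,"x":0,"y":0,"z":-20,"grip":1},{"wx":0,"wy":0,"wz":0,"x":0,"y":0,"z":-8,"grip":1},{"wx":0,"wy":0,"wz":0,"x":0,"y":0,"z":0,"grip":1},{"wx":0,"wy":0,"wz":0,"x":0,"y":0,"z":0,"grip":1}]'
python3 - <<'E'
from h import *
go(423.7,349.5,60,12.6)
cm,p,d=shot('wrist','w28')
E
```

```text
time_s: 48.15
eef_pos: [425.2, 225.2, 143.0]
tcp_rot: [0.994, 0.11, -0.0, -0.0]
wrist_force: [1.1, 0.5, -4.1]
opening: 62.8
t 48.15 pos [425.2 225.2 143. ] yaw 12.59 F [ 1.1  0.5 -4.1] open 62.8
shift now [  25.6 -121.6   83.1] after-turn shift [  25.7 -121.6   83. ] rotvec [-0.0006  0.0001 -0.0003]
```

View pics/w28.png

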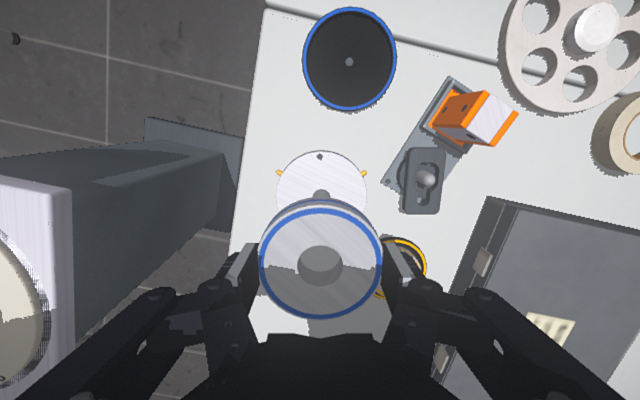

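```bash
python3 -m jog '[{"wx":0,"wy":0,"wz":0,"x":3,"y":-12,"z":0,"grip":1},{"wx":0,"wy":0,"wz":0,"x":5,"y":-24,"z":0,"grip":1},{"wx":0,"wy":0,"wz":0,"x":5,"y":-24,"z":0,"grip":1},{"wx":0,"wy":0,"wz":0,"x":5,"y":-24,"z":0,"grip":1},{"wx":0,"wy":0,"wz":0,"x":4,"y":-18,"z":10,"grip":1},{"wx":0,"wy":0,"wz":0,"x":2,"y":-12,"z":20,"grip":1},{"wx":0,"wy":0,"wz":0,"x":0,"y":0,"z":20,"grip":1},{"wx":0,"wy":0,"wz":0,"x":0,"y":0,"z":12,"grip":1},{"wx":0,"wy":0,"wz":0,"x":0,"y":0,"z":0,"grip":1},{"wx":0,"wy":0,"wz":0,"x":0,"y":0,"z":0,"grip":1}]'
python3 - <<'E'
from h import *
go(423.7,349.5,5.9,12.6)
cm,p,d=shot('wrist','w29')
E
```

```text
time_s: 49.45
eef_pos: [421.6, 349.1, 73.4]
tcp_rot: [0.994, 0.11, -0.003, 0.001]
wrist_force: [-0.2, 0.3, -4.0]
opening: 62.7
t 49.45 pos [421.6 349.1  73.4] yaw 12.58 F [-0.2  0.3 -4. ] open 62.7
shift now [ 2.5  0.  67.5] after-turn shift [ 2.1  0.1 67.5] rotvec [ 0.0006  0.0063 -0.0003]
```

View pics/w29.png

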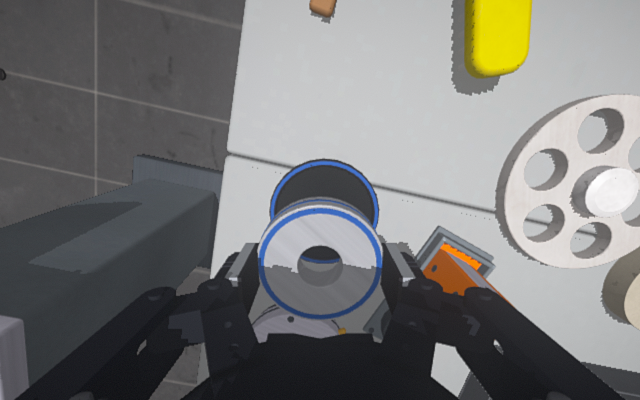

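Run:
```python
from ring import *
cm,p,d,H,S,V=load('w29','wrist')
s=get_state();r=R.from_quat(s['tcp_rot']).as_matrix();e=np.array(s['eef_pos'])
blue=(H>100)&(H<130)&(S>90)
seat('w29',blue,(265,155,385,205),41.8,r,e,195)
for u,v in [(320,208),(320,318),(259,262),(382,262)]: print(((onplane(cm,u,v,e[2]+14)-e)@r).round(1))
```

```text
seat in tool [ 2.8 -1. ] res 0.4 101
[ -0.3 -31.3 -14. ]
[ -0.2  30.5 -14. ]
[-31.   -2.7 -13.8]
[ 30.9  -3.  -14.2]
```

```bash
python3 -m jog '[{"wx":0,"wy":0.006,"wz":0,"x":2,"y":-0.5,"z":10,"grip":1},{"wx":0,"wy":0,"wz":0,"x":0,"y":0,"z":20,"grip":1},{"wx":0,"wy":0,"wz":0,"x":0,"y":0,"z":14,"grip":1},{"wx":0,"wy":0,"wz":0,"x":0,"y":0,"z":0,"grip":1},{"wx":0,"wy":0,"wz":0,"x":0,"y":0,"z":0,"grip":1}]'
python3 - <<'E'
from ring import *
go(423.7,349.5,5.9,12.6)
cm,p,d=shot('wrist','w30')
cm,p,d,H,S,V=load('w30','wrist')
s=get_state();r=R.from_quat(s['tcp_rot']).as_matrix();e=np.array(s['eef_pos'])
blue=(H>100)&(H<130)&(S>90)
seat('w30',blue,(250,155,390,200),41.8,r,e,198)
E
```

```text
time_s: 50.12
eef_pos: [424.8, 350.3, 29.0]
tcp_rot: [0.994, 0.109, 0.002, -0.0]
wrist_force: [0.4, -0.3, -4.3]
opening: 62.7
t 50.12 pos [424.8 350.3  29. ] yaw 12.54 F [ 0.4 -0.3 -4.3] open 62.7
shift now [-1.3  0.6 23.1] after-turn shift [-1.2  0.6 23.1] rotvec [-0.0005 -0.0038 -0.0011]
seat in tool [-0.8 -0.4] res 0.3 108
```

View pics/w30.png

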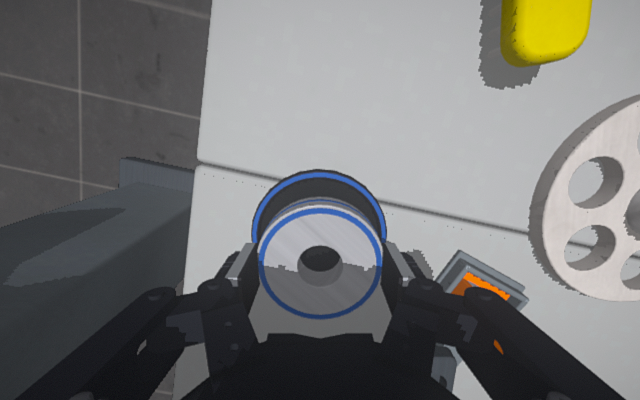

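```bash
python3 -m jog '[{"wx":0,"wy":-0.004,"wz":0,"x":-0.9,"y":0.2,"z":8,"grip":1},{"wx":0,"wy":0,"wz":0,"x":0,"y":0,"z":6,"grip":1},{"wx":0,"wy":0,"wz":0,"x":0,"y":0,"z":3,"grip":1},{"wx":0,"wy":0,"wz":0,"x":0,"y":0,"z":0,"grip":1}]'
python3 -m jog '[{"wx":0,"wy":0,"wz":0,"x":0,"y":0,"z":1.5,"grip":1},{"wx":0,"wy":0,"wz":0,"x":0,"y":0,"z":1.2,"grip":1}]'
```

```text
time_s: 50.68
eef_pos: [424.2, 350.1, 11.5]
tcp_rot: [0.994, 0.109, 0.0, -0.0]
wrist_force: [-0.5, 0.2, -4.2]
opening: 62.9
time_s: 50.92
eef_pos: [424.4, 350.2, 8.9]
tcp_rot: [0.994, 0.109, 0.0, -0.001]
wrist_force: [0.2, -0.2, -4.1]
opening: 62.8
```

```bash
python3 -m jog '[{"wx":0,"wy":0,"wz":0,"x":0,"y":0,"z":1.2,"grip":1},{"wx":0,"wy":0,"wz":0,"x":0,"y":0,"z":1,"grip":1}]';python3 -m jog '[{"wx":0,"wy":0,"wz":0,"x":0,"y":0,"z":1,"grip":1}]';python3 -m jog '[{"wx":0,"wy":0,"wz":0,"x":0,"y":0,"z":0.8,"grip":1}]'
```

```text
time_s: 51.18
eef_pos: [424.4, 350.3, 6.7]
tcp_rot: [0.994, 0.109, 0.001, -0.001]
wrist_force: [0.7, -0.5, -4.5]
opening: 63.0
time_s: 51.3
eef_pos: [424.5, 350.3, 5.9]
tcp_rot: [0.994, 0.109, 0.001, -0.001]
wrist_force: [-6.4, -4.3, 13.7]
opening: 62.7
time_s: 51.42
eef_pos: [424.5, 350.3, 5.9]
tcp_rot: [0.994, 0.109, 0.001, -0.001]
wrist_force: [-7.7, -5.5, 16.4]
opening: 62.7
```

The weight is down at the predicted height of 5.9. Next I'll release and retreat straight up.

```bash
python3 -m jog '[{"wx":0,"wy":0,"wz":0,"x":0,"y":0,"z":-0.3,"grip":1},{"wx":0,"wy":0,"wz":0,"x":0,"y":0,"z":0,"grip":0.05},{"wx":0,"wy":0,"wz":0,"x":0,"y":0,"z":0,"grip":0.05},{"wx":0,"wy":0,"wz":0,"x":0,"y":0,"z":0,"grip":0.05},{"wx":0,"wy":0,"wz":0,"x":0,"y":0,"z":-3,"grip":0.05},{"wx":0,"wy":0,"wz":0,"x":0,"y":0,"z":-20,"grip":0},{"wx":0,"wy":0,"wz":0,"x":0,"y":0,"z":-45,"grip":0},{"wx":0,"wy":0,"wz":0,"x":0,"y":0,"z":-50,"grip":0},{"wx":0,"wy":0,"wz":0,"x":0,"y":0,"z":-50,"grip":0},{"wx":0,"wy":0,"wz":0,"x":-20,"y":-20,"z":-20,"grip":0},{"wx":0,"wy":0,"wz":0,"x":-30,"y":-40,"z":0,"grip":0},{"wx":0,"wy":0,"wz":0,"x":-30,"y":-40,"z":0,"grip":0},{"wx":0,"wy":0,"wz":0,"x":-20,"y":-40,"z":0,"grip":0},{"wx":0,"wy":0,"wz":0,"x":0,"y":-20,"z":0,"grip":0},{"wx":0,"wy":0,"wz":0,"x":0,"y":0,"z":0,"grip":0},{"wx":0,"wy":0,"wz":0,"x":0,"y":0,"z":0,"grip":0}]'
python3 - <<'E'
from h import *
cm,p,d=shot('top','t31');x=p[150:275,200:420];cv2.imwrite('pics/t31z.png',cv2.resize(x,None,fx=3.6,fy=3.6,interpolation=cv2.INTER_CUBIC)[...,::-1])
cm,p,d=shot('side','s31');x=p[150:300,220:420];cv2.imwrite('pics/s31z.png',cv2.resize(x,None,fx=4,fy=4,interpolation=cv2.INTER_CUBIC)[...,::-1])
E
```

```text
time_s: 53.42
eef_pos: [289.4, 487.6, 203.9]
tcp_rot: [0.994, 0.108, 0.002, -0.002]
wrist_force: [0.5, -0.2, 0.5]
opening: 85.8
```

View pics/t31z.png

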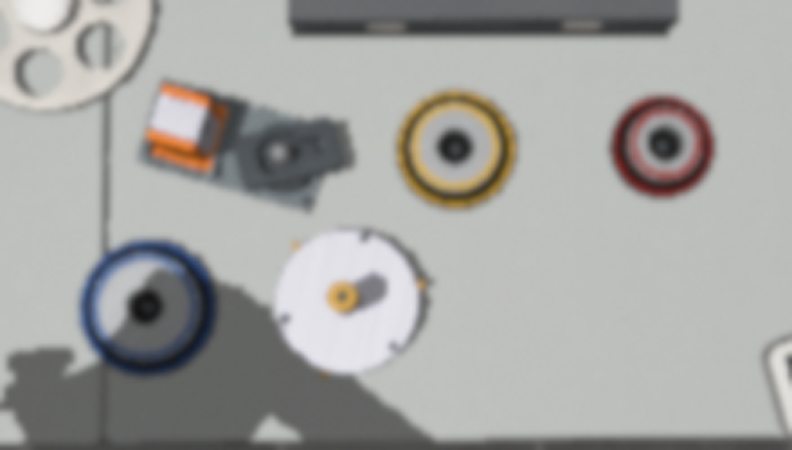

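View pics/s31z.png

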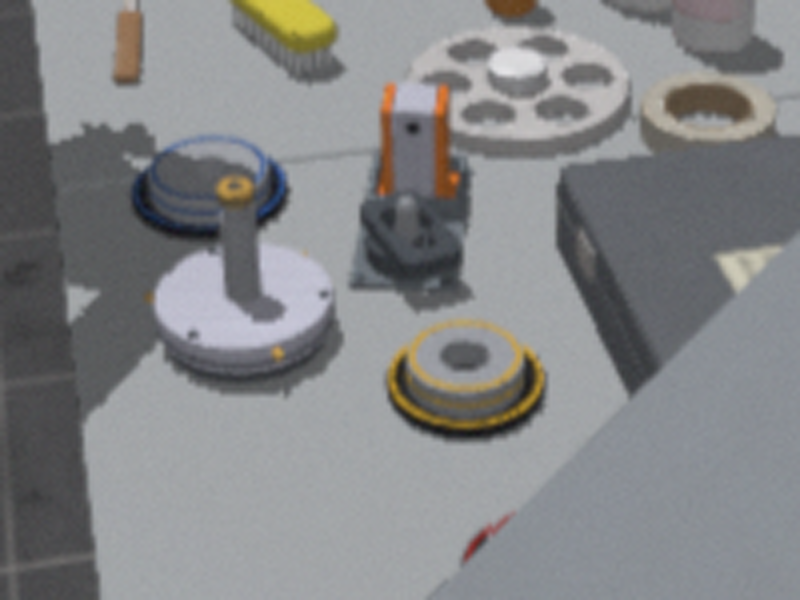

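Both views show all three weights in their seats, the plate on the post and the block upright. I'll check heights and flatness from depth, then hand in.

Run:
```python
from h import *
cm,p,d,H,S,V=load('t31','top');P=cloud(cm,d)
for n,(x,y),r0,r1,z in [('L',(424,349),15,29,20),('M',(521.5,156.5),15,24,20),('S',(522,26),14,20,20)]:
    rr=np.hypot(P[...,0]-x,P[...,1]-y);m=(rr>r0)&(rr<r1)
    A=np.c_[P[m][:,:2],np.ones(m.sum())];k=np.linalg.lstsq(A,P[m][:,2],rcond=None)[0];print(n,'mean z',P[m][:,2].mean().round(1),'tilt',k[:2].round(3))
w=pts(cm,(P[...,2]>21)&(P[...,2]<31),(262,178,302,206),26);rect('keeper',w)
m=(P[...,2]>21)&(P[...,2]<31)&(abs(P[...,0]-518)<30)&(P[...,1]>225)&(P[...,1]<290)
A=np.c_[P[m][:,:2],np.ones(m.sum())];k=np.linalg.lstsq(A,P[m][:,2],rcond=None)[0];print('keeper z',P[m][:,2].mean().round(1),k[:2].round(3))
rect('block',pts(cm,(P[...,2]>57)&(P[...,2]<70),(230,165,270,205),64))
s=get_state();print(s['time_s'],s['wrist_force'].round(1))
finish_job()
```

```text
L mean z 19.0 tilt [-0.003  0.007]
M mean z 19.4 tilt [-0.004 -0.006]
S mean z 19.4 tilt [-0.011 -0.007]
keeper rect [518.4 259.9] [34.3 63.5] 13.6
keeper z 25.0 [ 0.01  -0.001]
block rect [534.4 321.4] [30.6 34.1] 72.6
53.525 [-0.6 -0.8 -1.3]
the job is handed in; nothing more can be done
```

The job is done and handed in at 53.5 s, in the order asked; nothing was dropped.

- **Keeper:** I knocked it about 22 mm with the orange face of the held block. The force rose to about 12 N and then fell to zero, and the stud's head sank to 87 mm, so the eye was around it.
- **Block:** it stands upright in the stand's pocket.
- **Plate:** it lies flat on the shoulder with the post through its eye.
- **Weights:** small, medium and large came off from the top down, and each lies in its own seat.

**Last checks (top camera depth):** all three weights read 19.0–19.4 mm at the top, against 20 mm expected. The keeper read 25 mm against 26. Tilts were about 0.01 or less.

**Departure from the advice:** the plate's tail does not lie straight across the stand. I turned it about 60° because the gripper's linkage would otherwise have touched the block. It is still clear of the block, the jig and the seats.

**Disagreement:** the top and wrist cameras differed by about 2 mm in y (up to 3.5 mm at the stand). I used values between the two and checked again before each placing.

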